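# Take the hung candle off its safety arm

### The arm

A 7-joint arm with a two-finger parallel gripper is mounted at the origin on the work surface. World frame = base frame: x ahead of the robot, y to its left, z up, the work surface at z = 0. Lengths are in m, angles in rad, forces in N, time in s.
With the tool pointing down it reaches from about 0.35 to 0.9 m from the base axis. Payload 8.1 kg.
Tool frame: the origin (TCP) lies between the finger pads; the fingertips stand 19 mm ahead of it and the grasp point (between the pads) is the TCP; y points along the fingers, x is the direction in which the jaws open and shut, and the axes are right-handed (so a half turn about y gives the same grasp; the last joint's range is limited). The gripper opens to 92 mm and grips with 3 to 60 N. Pads are 19 mm wide; open, the fingers measure 130 mm over their backs; the gripper's body (75 mm by 190 mm) begins 47 mm behind the grasp point.
Start: joints at [1.085, 0.434, 0.025, 1.573, -0.012, 1.134, -0.075], TCP at [0.233, -0.58, 0.246] pointing down, gripper open.
Joint ranges: [-2.62, 2.62], [-0.44, 2.09], [-1.27, 1.32], [0.08, 2.57], [-1.32, 4.46], [0.12, 2], [-2.74, 2.74]. Speed limits (rad/s): [2.22, 2.22, 3.01, 3.01, 3.14, 3.14, 3.14].

### API

Orientations are given as a rotation vector (axis times angle).
In Python, from cell import arm gives the robot as it stands.
- The arm moves only by the tool move_arm, never from a script. Its argument "series" is a list of rows, each an object of numbers: "x", "y", "z": the shift along the tool's x, y, z in cm; "rx", "ry", "rz": the turn, a rotation vector about the tool's x, y, z in rad. In form: [{"x": .., "y": .., "z": .., "rx": .., "ry": .., "rz": ..}, ...]. A call has 1 to 12 rows; each row shifts and turns the pose as measured when the row begins, along the tool's axes as they then stand; what a row does not reach is not made up. A row lasts 1/8 s, in which the tool goes at most 62.5 mm and 10.7 degrees, less where a joint would pass 70% of its speed; a pose out of reach is approached as far as the arm can. A call is refused whole if a number of a shift passes 6.25 or a number of a turn 0.188, either way. A call with a gripper value outside its range is refused whole. "jaw" is the finger opening in cm, from 0 to 9.18, set as the call begins (left out, the last holds). The fingers move at their own pace and stop on an object; "newtons" is the grip in N (left out, the last holds). Time passes only in rows, so rows that do not move let the fingers close. It gives the time, the measured TCP pose, the force and the opening at its end, in the units of the state.
- arm.observe(): the state, without advancing time (a new reading comes with each control period).
- arm.get_image(name): name is "scene" or "top" or "wrist"; returns the picture (400x640x3 uint8, blue, green, red); there is no depth.
- arm.camera_params(name): a dict with "K" (3x3 intrinsics, pixels), "k1" (the pictures are not rectified: a ray, as slopes to the right and down, at radius r is drawn at 1 + k1 r^2 times it, then the intrinsics apply), "R" (3x3) and "t" (3): a world point X has camera coordinates R X + t; the wrist camera has in their place "tool_from_camera" (4x4, takes a point from camera to tool coordinates, whose origin is the TCP and whose axes are the tool frame's). Camera axes: x right, y down, z forward; pixel columns grow to the right and rows downward; lengths in m; the calibration is good to about 2 mm. A picture is of the moment at which its call begins: read the wrist's pose just before it. camera_params takes no time and is no camera call.
- arm.sign_off(): hands the job in, once; it reports no verdict.
The state is a dict: "clock": time; "joints": joint angles; "dq": joint speeds; "joint_efforts": joint torques, N m; "position": TCP position; "ee_rot": TCP orientation; "force": force on the tool from outside, world axes, zero at the start; "ft_torque": the same for the moment, N m; "width": opening from 0.0 (shut) to 1.0 (fully open).
Only numpy, scipy, OpenCV 4.12 (cv2) and the standard library are available. Lean on these libraries where they do the work, as an engineer would, in place of code of your own. Each camera call takes 0.05 s, during which the arm holds its last target.

### The job

A tin candle hangs by its eye on the arm of the lab stand. Gently press the arm's red sprung keeper right down, draw the eye off over it and off the free end of the arm without forcing anything, then stand the candle gently, upright and wholly on the round cork mat and let go of it. Leave everything else where it is.

Things in the scene. Friction and masses are not known exactly. Their poses are not given: they have to be found in the camera images.
- stand: Lab stand, fixed. Origin on the table straight under hang_seat; yaw varies; -x points level along the hanging arm to its free end (roughly towards the robot), z up. Base plate 180 x 140 x 12 mm; upright rod 12 mm thick at x = +115 mm, its top 262 mm over the table; grey clamp block on it from x = +97 mm, 34 mm high, holds the arm.
- hang_seat (a point): Top of the arm where the eye hangs (within 1.5 mm along it), 231 mm over the table; axes as the stand's. The arm is a 13 mm round steel bar; its rounded free end lies 47 mm from here. Its slope changes from time to time, between 3 degrees down and 13 degrees up towards the free end, about this point; clamped tight, it does not give.
- keeper (a joint): Angle (rad) of the red sprung keeper, a barb 7 mm wide in the top of the arm, pivoted at its outer end: 0 = up; 0.41 = right down on its stop, its top then 0.5 mm over the arm's top. Its spring resists a finger on the inner end with 3 N at first, 6 N when right down (more with friction); beyond that is solid steel. It springs up when let go.
- keeper_place (a point): Place on the arm (arm taken as level) under the steep inner end of the keeper when up: 9 mm outward of hang_seat; that end stands 11 mm over the arm and moves 3 mm inward when down; the pivot is 24 mm farther out. Standing over 1.5 mm proud it still catches the eye, and pulling only locks it. The eye has too little play to be lifted over it.
- grip_tab (a point): Middle of the flat steel grip tab above the hung candle's eye: 8 mm thick (its x, along the arm), 26 mm wide (y), 38 mm tall, top edge 20 mm over this point. Taken from above with the fingers either side along the arm, the outer finger's tip can press the keeper down while the tab is gripped.
- eye (a point): Middle of the candle's welded eye, 31.5 mm under grip_tab: 8 mm round bar, 19 mm clear opening with the arm through it; its upper inner edge rests on the arm, 22 mm under grip_tab.
- candle_base (a point): Centre of the underside of the hung candle, 208 mm straight under grip_tab, z up: a ribbed silver tin, 75 mm across, 95 mm tall, in a steel stirrup that rises to the eye. 228 mm tall over all, 0.3 to 0.65 kg; hangs about 45 mm over the table. Once off the arm the tin still lies partly under it: draw it 90 mm from hang_seat before raising it.
- mat_top (a point): Centre of the upper face of the round cork mat, 120 mm across, 6 mm thick, flat on the table and empty.
- tin_a: a finished candle in a ribbed silver tin, 75 mm across and 95 mm tall, no stirrup, standing about 115 mm beyond the mat's centre; leave alone; origin at the centre of its underside
- tin_b: a finished candle in a ribbed golden tin, 66 mm across and 88 mm tall, standing about 105 mm nearer the robot than the mat's centre; leave alone; origin at the centre of its underside
- tin_c: a finished candle in a ribbed golden tin, 75 mm across and 95 mm tall, standing off to the robot's left; leave alone; origin at the centre of its underside
- card_coil: a loose coil of corrugated card, 64 mm across and 70 mm tall, on the robot's right; leave alone; origin at the centre of its underside
- beaker: an empty glass beaker, 70 mm across and 85 mm tall, on the robot's left; leave alone; origin at the centre of its underside
- spoon: a stirring spoon lying on the right; leave alone
- card_pack: a small plain cardboard packet 90 x 60 x 35 mm on the right; leave alone; origin at the centre of its underside
There are look-alikes about, which are no part of the job. What is shaped like the part that bears grip_tab but green or purple is not meant.

How it is judged:
On the way, in this order (a step that is already met when the one before it is completed fails the run):
1. the keeper is pressed right down (beyond 0.36 rad) with the eye still behind it on the arm (value of joint keeper above 0.36 rad and x of grip_tab in the frame of hang_seat above -0.012 m), for 0.1 s.
2. the eye is drawn off the arm's free end, still held up, and the keeper has sprung up again (x of grip_tab in the frame of hang_seat below -0.055 m and height (world z) of candle_base above 0.02 m and value of joint keeper below 0.05 rad), for 0.1 s.
At the end, for the whole second after the job is handed in: The candle stands released and at rest (below 20 mm/s) on the cork mat: underside at the mat's height (3 to 10 mm over the table), its centre within 22.5 mm of the mat's centre, upright within 0.08 rad; the keeper is up again (below 0.05 rad) (horizontal distance between candle_base and mat_top below 0.0225 m and height (world z) of candle_base between 0.003 and 0.01 m and angle between candle_base's own z axis and vertical below 0.08 rad and linear speed of candle below 0.02 m/s and value of joint keeper below 0.05 rad); the robot touches nothing.
It fails at once if the robot presses on the stand, its arm or its keeper with more than 15 N (contact force between any of the fingers, the arm and stand above 15 N).
It fails at once if the candle's eye is dragged, pulled or pressed against the arm or keeper with more than 20 N (contact force between candle and stand above 20 N).
It fails at once if the candle is set down with more than 50 N on the mat (contact force between candle and mat above 50 N).
It fails at once if the candle is tipped more than 0.6 rad (angle between candle_base's own z axis and vertical above 0.6 rad).
It fails at once if another thing on the table is moved by more than 15 mm (distance of any of tin_a, tin_b, tin_c, card_coil, beaker, spoon, card_pack from where it was at the start of the episode above 0.015 m).
It also fails if it takes over 72 s, if anything falls off the work surface, if the arm or the gripper's body presses on something with over 40 N, if the wrist force passes 120 N, or if a joint passes its speed limit or range.

## Working session

There is one attempt and no reset: what is moved stays moved. The work goes in short steps, Python scripts to look and compute and a tool call to move; the robot and the scene stay as the last step left them, time stands still between calls to the robot, and variables do not carry over. Pictures are saved under pics/ and viewed, and the job is handed in when it is done.

Besides the shell and the picture viewer there is one more tool, called after ">>>" as name([rows], argument=value, ...), one row to a line, values as JSON. move_arm: Moves the arm, as the interface text tells. Its arguments: {"type":"object","properties":{"series":{"type":"array","items":{"type":"object","properties":{"x":{"type":"number"},"y":{"type":"number"},"z":{"type":"number"},"rx":{"type":"number"},"ry":{"type":"number"},"rz":{"type":"number"}}}},"jaw":{"type":"number"},"newtons":{"type":"number"}},"required":["series"]}

```bash
ls; mkdir -p pics
python3 - <<'E'
from cell import arm
import cv2,json
o=arm.observe();print(o)
for n in ["scene","top","wrist"]:
    cv2.imwrite(f"pics/{n}0.png",arm.get_image(n)); print(n,arm.camera_params(n))
E
```

```text
pics
{'clock': 0.0, 'joints': array([ 1.08540763,  0.43525748,  0.02499208,  1.57412095, -0.01161313,
        1.13399035, -0.0751017 ]), 'dq': array([ 0.00066244,  0.00094983, -0.00037549,  0.00043122, -0.0006434 ,
       -0.00099453,  0.0003304 ]), 'joint_efforts': array([-2.41661357e-03, -6.67871332e+01,  9.84374397e-01, -3.14466691e+01,
       -6.06281147e-02,  4.27198922e-02,  1.43541374e-04]), 'position': array([ 0.23320058, -0.57933222,  0.24491451]), 'ee_rot': array([-1.3654792 ,  0.92391361, -0.92156111]), 'force': array([-0.32695607,  0.34892242,  0.2953941 ]), 'ft_torque': array([0.0087465 , 0.04245635, 0.04956431]), 'width': 0.9981601627857235}
scene {'K': array([[392.04272533,   0.        , 320.78787603],
       [  0.        , 392.04272533, 197.43694213],
       [  0.        ,   0.        ,   1.        ]]), 'k1': -0.07486402373821786, 'R': array([[ 0.54849026,  0.83614244,  0.0049239 ],
       [ 0.65561715, -0.42640003, -0.62317667],
       [-0.51896491,  0.34503453, -0.78206559]]), 't': array([-0.25838091, -0.30170369,  1.63659473])}
top {'K': array([[472.579886  ,   0. 
[... 217 characters left out ...]
-0.99278221, -0.00923493, -0.1195751 ],
       [ 0.11963341, -0.00604131, -0.99279975]]), 't': array([-0.10120633,  0.56379896,  1.88699191])}
wrist {'K': array([[285.51638274,   0.        , 323.00440813],
       [  0.        , 285.51638274, 195.99111473],
       [  0.        ,   0.        ,   1.        ]]), 'k1': -0.038434865215553844, 'tool_from_camera': array([[ 9.99999913e-01,  3.54614535e-04,  2.18142544e-04,
        -6.32190035e-04],
       [-1.19859595e-04, -2.56563520e-01,  9.66527364e-01,
        -1.38610944e-01],
       [ 3.98712070e-04, -9.66527307e-01, -2.56563455e-01,
         6.77506599e-02],
       [ 0.00000000e+00,  0.00000000e+00,  0.00000000e+00,
         1.00000000e+00]])}
```

View images.

View pics/scene0.png

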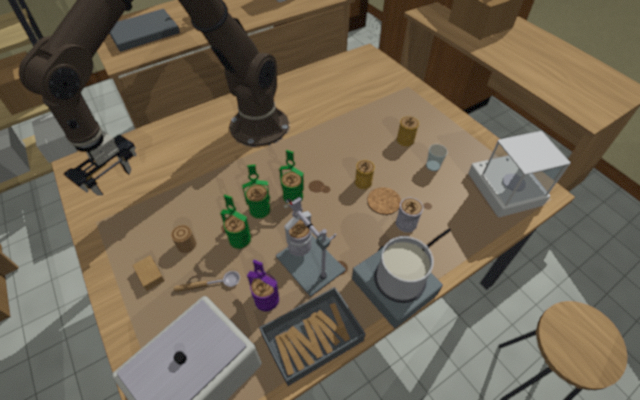

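View pics/top0.png

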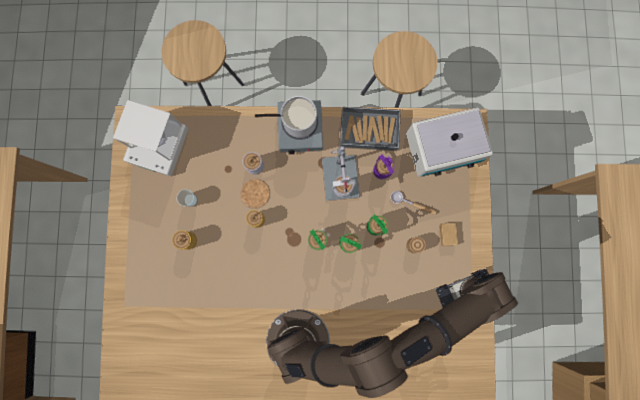

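View pics/wrist0.png

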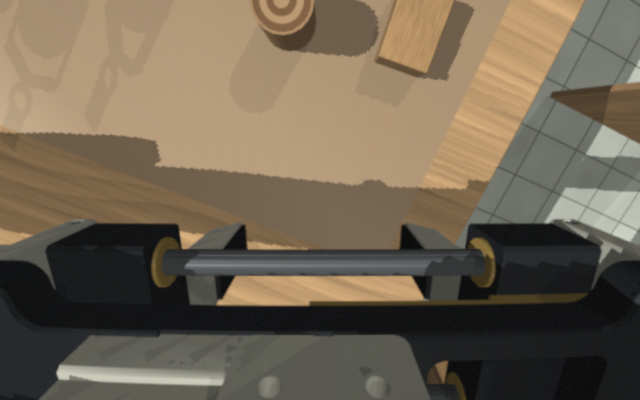

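Run:
```python
import cv2,numpy as np
t=cv2.imread("pics/top0.png");s=cv2.imread("pics/scene0.png")
cv2.imwrite("pics/tc.png",cv2.resize(t[130:230,290:410],None,fx=6,fy=6,interpolation=cv2.INTER_CUBIC)[:600])
cv2.imwrite("pics/sc.png",cv2.resize(s[185:305,240:370],None,fx=5,fy=5,interpolation=cv2.INTER_CUBIC))
```

```text
(no output)
```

View pics/tc.png

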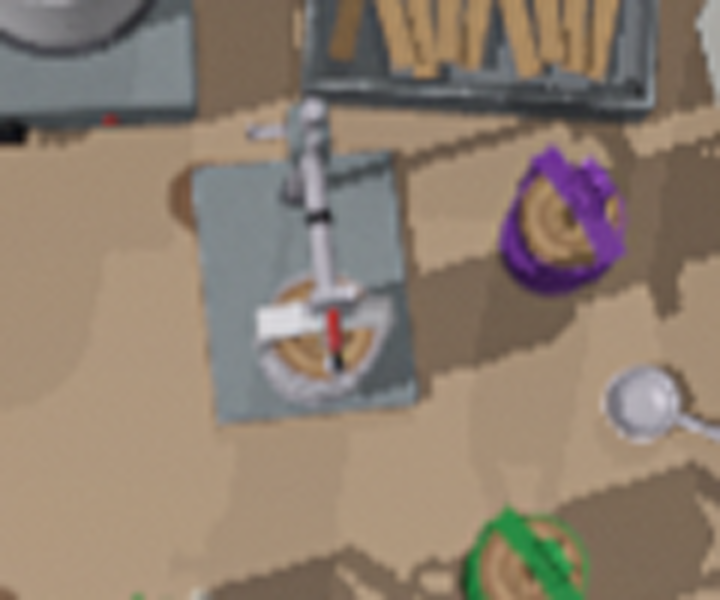

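View pics/sc.png

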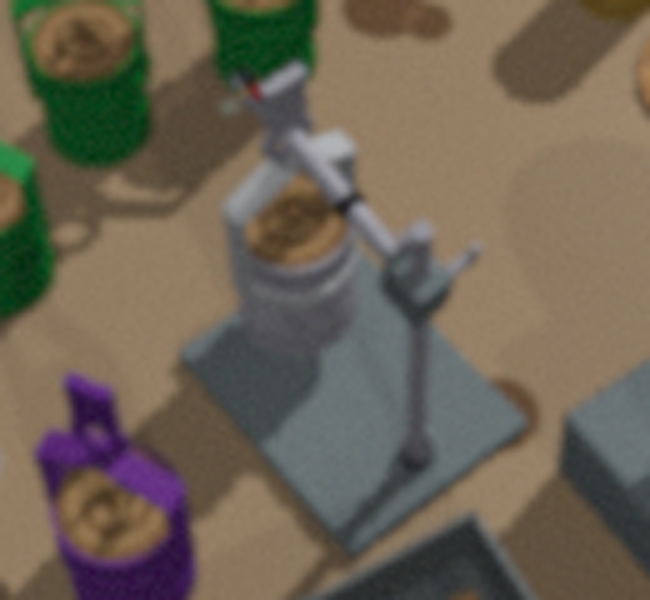

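```bash
cat > h.py <<'E'
import cv2,numpy as np
from scipy.spatial.transform import Rotation as Rot
from cell import arm
def cam(n,o=None):
    c=arm.camera_params(n)
    if n=="wrist":
        T=np.eye(4);o=o or arm.observe();T[:3,:3]=Rot.from_rotvec(o["ee_rot"]).as_matrix();T[:3,3]=o["position"]
        M=np.linalg.inv(T@c["tool_from_camera"]);R,t=M[:3,:3],M[:3,3]
    else: R,t=np.array(c["R"]),np.array(c["t"])
    return dict(K=np.array(c["K"]),d=np.array([c["k1"],0,0,0.]),R=R,t=t)
def ray(c,px):
    p=cv2.undistortPoints(np.array([[px]],float),c["K"],c["d"])[0,0]
    return -c["R"].T@c["t"],c["R"].T@np.array([p[0],p[1],1])
def onz(c,px,z):
    o,d=ray(c,px);return o+d*(z-o[2])/d[2]
def proj(c,X):
    return cv2.projectPoints(np.atleast_2d(np.array(X,float)),cv2.Rodrigues(c["R"])[0],c["t"],c["K"],c["d"])[0][:,0]
def tri(rs):
    A=np.zeros((3,3));b=np.zeros(3)
    for o,d in rs:
        d=d/np.linalg.norm(d);P=np.eye(3)-np.outer(d,d);A+=P;b+=P@o
    X=np.linalg.solve(A,b);return X,[np.linalg.norm((np.eye(3)-np.outer(d,d)/(d@d))@(X-o)) for o,d in rs]
E
python3 - <<'E'
from h import *
c=cam("top");s=cam("scene")
f=lambda u,v:(290+u/6,130+v/6)
P=[onz(c,f(*p),.012) for p in [(193,168),(392,152),(414,402),(218,422)]]
print(np.round(P,4))
for a,b in [(0,3),(1,2),(1,0),(2,3)]:
    d=P[b]-P[a];print(np.linalg.norm(d),np.degrees(np.arctan2(d[1],d[0])))
print("tab top",onz(c,f(338,293),.273),"keeper red",onz(c,f(333,325),.242),"clampish",onz(c,f(318,215),.231))
g=lambda u,v:(240+u/5,185+v/5)
print(tri([ray(c,f(333,318)),ray(s,g(252,88))]),"keeper")
# mat
for n,cc in(("top",c),("scene",s)):
    im=cv2.imread(f"pics/{n}0.png");h=cv2.cvtColor(im,cv2.COLOR_BGR2HSV)
    print(n,h[192,256] if n=="top" else h[201,383])
print("mat",onz(c,(255.5,193),.006),onz(s,(383,201),.006))
o=arm.observe();print(Rot.from_rotvec(o["ee_rot"]).as_matrix().round(3))
E
```

```text
[[ 0.7479 -0.0964  0.012 ]
 [ 0.7607 -0.2345  0.012 ]
 [ 0.5858 -0.2495  0.012 ]
 [ 0.5707 -0.115   0.012 ]]
0.17824765552290442 -174.003525017329
0.17559006248361764 -175.0878071665581
0.13870281799288794 95.28080329161963
0.1353726579976105 96.40134003564857
tab top [ 0.61694968 -0.18192093  0.273     ] keeper red [ 0.60248869 -0.18073206  0.242     ] clampish [ 0.67243357 -0.17200078  0.231     ]
(array([ 0.60347011, -0.18295457,  0.25409988]), [np.float64(0.003226293554397151), np.float64(0.0032262935543970962)]) keeper
top [ 15 108 185]
scene [ 15 123 153]
mat [0.59921938 0.17800884 0.006     ] [0.600626   0.17766974 0.006     ]
[[ 0.374 -0.001  0.928]
 [-0.928  0.001  0.374]
 [-0.001 -1.    -0.   ]]
```

```bash
cat >> h.py <<'E'
def plan(pos,R,n=None,o=None):
    o=o or arm.observe();p=o["position"];R0=Rot.from_rotvec(o["ee_rot"]).as_matrix()
    rv=Rot.from_matrix(R0.T@R).as_rotvec();d=np.array(pos)-p
    n=n or int(max(np.ceil(np.linalg.norm(rv)/.18),np.ceil(np.linalg.norm(d)/.055),1))
    for i in range(n):
        Ri=R0@Rot.from_rotvec(rv*i/n).as_matrix();t=Ri.T@d/n*100
        print({k:float(round(v,3)) for k,v in zip(["x","y","z","rx","ry","rz"],[*t,*(rv/n)])},",",sep="")
def tool(yaw,tilt_side=0.,slope=0.):
    # tool x along stand x (yaw deg), pointing down; tilt_side leans camera side
    X=np.array([np.cos(np.radians(yaw)),np.sin(np.radians(yaw)),0]);Y=np.array([0,0,-1.])
    R=np.c_[X,Y,np.cross(X,Y)]
    return R@Rot.from_rotvec([np.radians(tilt_side),0,0]).as_matrix()@Rot.from_rotvec([0,0,np.radians(slope)]).as_matrix()
def st(o=None):
    o=o or arm.observe();print("t",round(o["clock"],3),"p",o["position"].round(4),"F",o["force"].round(2),"w",round(o["width"]*9.18,3),"q",o["joints"].round(2));print(Rot.from_rotvec(o["ee_rot"]).as_matrix().round(3))
E
python3 - <<'E'
from h import *
R=tool(5.2,45);print(R.round(3))
R=tool(5.2,-45);print(R.round(3))
plan([.28,-.35,.42],tool(5.2))
E
```

```text
[[ 0.996 -0.064 -0.064]
 [ 0.091  0.704  0.704]
 [ 0.    -0.707  0.707]]
[[ 0.996  0.064 -0.064]
 [ 0.091 -0.704  0.704]
 [ 0.    -0.707 -0.707]]
{'x': -2.445, 'y': -2.183, 'z': 1.613, 'rx': -0.0, 'ry': -0.16, 'rz': -0.0},
{'x': -2.157, 'y': -2.183, 'z': 1.981, 'rx': -0.0, 'ry': -0.16, 'rz': -0.0},
{'x': -1.814, 'y': -2.184, 'z': 2.299, 'rx': -0.0, 'ry': -0.16, 'rz': -0.0},
{'x': -1.425, 'y': -2.184, 'z': 2.558, 'rx': -0.0, 'ry': -0.16, 'rz': -0.0},
{'x': -0.999, 'y': -2.185, 'z': 2.752, 'rx': -0.0, 'ry': -0.16, 'rz': -0.0},
{'x': -0.548, 'y': -2.185, 'z': 2.876, 'rx': -0.0, 'ry': -0.16, 'rz': -0.0},
{'x': -0.083, 'y': -2.185, 'z': 2.926, 'rx': -0.0, 'ry': -0.16, 'rz': -0.0},
{'x': 0.384, 'y': -2.185, 'z': 2.902, 'rx': -0.0, 'ry': -0.16, 'rz': -0.0},
```

>>> move_arm([
  {"x":-2.4,"y":-2.2,"z":1.6,"ry":-0.16},
  {"x":-2.2,"y":-2.2,"z":2.0,"ry":-0.16},
  {"x":-1.8,"y":-2.2,"z":2.3,"ry":-0.16},
  {"x":-1.4,"y":-2.2,"z":2.6,"ry":-0.16},
  {"x":-1.0,"y":-2.2,"z":2.8,"ry":-0.16},
  {"x":-0.5,"y":-2.2,"z":2.9,"ry":-0.16},
  {"x":-0.1,"y":-2.2,"z":2.9,"ry":-0.16},
  {"x":0.4,"y":-2.2,"z":2.9,"ry":-0.16},
])

```text
invalid input
```

Run:
```python
from h import *
st()
plan([.56,-.10,.42],tool(5.2,-40))
```

```text
t 0.15 p [ 0.2333 -0.5795  0.2452] F [-0.19 -0.01 -0.2 ] w 9.176 q [ 1.09  0.44  0.02  1.57 -0.01  1.13 -0.08]
[[ 0.374 -0.001  0.928]
 [-0.928  0.001  0.374]
 [-0.001 -1.    -0.   ]]
{'x': -2.691, 'y': -1.454, 'z': 4.018, 'rx': -0.05, 'ry': -0.102, 'rz': -0.037},
{'x': -2.213, 'y': -1.751, 'z': 4.188, 'rx': -0.05, 'ry': -0.102, 'rz': -0.037},
{'x': -1.709, 'y': -2.036, 'z': 4.293, 'rx': -0.05, 'ry': -0.102, 'rz': -0.037},
{'x': -1.188, 'y': -2.306, 'z': 4.333, 'rx': -0.05, 'ry': -0.102, 'rz': -0.037},
{'x': -0.657, 'y': -2.556, 'z': 4.305, 'rx': -0.05, 'ry': -0.102, 'rz': -0.037},
{'x': -0.123, 'y': -2.784, 'z': 4.211, 'rx': -0.05, 'ry': -0.102, 'rz': -0.037},
{'x': 0.406, 'y': -2.985, 'z': 4.053, 'rx': -0.05, 'ry': -0.102, 'rz': -0.037},
{'x': 0.923, 'y': -3.158, 'z': 3.831, 'rx': -0.05, 'ry': -0.102, 'rz': -0.037},
{'x': 1.419, 'y': -3.299, 'z': 3.55, 'rx': -0.05, 'ry': -0.102, 'rz': -0.037},
{'x': 1.889, 'y': -3.406, 'z': 3.214, 'rx': -0.05, 'ry': -0.102, 'rz': -0.037},
{'x': 2.326, 'y': -3.479, 'z': 2.827, 'rx': -0.05, 'ry': -0.102, 'rz': -0.037},
{'x': 2.722, 'y': -3.515, 'z': 2.394, 'rx': -0.05, 'ry': -0.102, 'rz': -0.037},
```

>>> move_arm([
  {"x":-2.4,"y":-2.2,"z":1.6,"rx":0,"ry":-0.16,"rz":0},
  {"x":-2.2,"y":-2.2,"z":2.0,"rx":0,"ry":-0.16,"rz":0},
  {"x":-1.8,"y":-2.2,"z":2.3,"rx":0,"ry":-0.16,"rz":0},
  {"x":-1.4,"y":-2.2,"z":2.6,"rx":0,"ry":-0.16,"rz":0},
  {"x":-1.0,"y":-2.2,"z":2.8,"rx":0,"ry":-0.16,"rz":0},
  {"x":-0.5,"y":-2.2,"z":2.9,"rx":0,"ry":-0.16,"rz":0},
  {"x":-0.1,"y":-2.2,"z":2.9,"rx":0,"ry":-0.16,"rz":0},
  {"x":0.4,"y":-2.2,"z":2.9,"rx":0,"ry":-0.16,"rz":0},
])

```text
clock: 1.15
position: [0.2769, -0.3422, 0.4228]
ee_rot: [-1.561, -0.097, 0.107]
force: [-0.1, -1.2, -0.5]
width: 1.001
```

Run:
```python
from h import *
st()
plan([.56,-.10,.42],tool(5.2,-40))
```

```text
t 1.15 p [ 0.2769 -0.3422  0.4228] F [-0.12 -1.22 -0.47] w 9.189 q [ 1.03  0.05 -0.28  1.65  0.01  1.45  0.89]
[[ 0.992 -0.007 -0.129]
 [ 0.129  0.007  0.992]
 [-0.006 -1.     0.008]]
{'x': 4.458, 'y': 0.038, 'z': 2.908, 'rx': -0.101, 'ry': 0.006, 'rz': 0.001},
{'x': 4.442, 'y': -0.262, 'z': 2.922, 'rx': -0.101, 'ry': 0.006, 'rz': 0.001},
{'x': 4.425, 'y': -0.561, 'z': 2.905, 'rx': -0.101, 'ry': 0.006, 'rz': 0.001},
{'x': 4.408, 'y': -0.857, 'z': 2.858, 'rx': -0.101, 'ry': 0.006, 'rz': 0.001},
{'x': 4.391, 'y': -1.147, 'z': 2.782, 'rx': -0.101, 'ry': 0.006, 'rz': 0.001},
{'x': 4.374, 'y': -1.427, 'z': 2.677, 'rx': -0.101, 'ry': 0.006, 'rz': 0.001},
{'x': 4.357, 'y': -1.696, 'z': 2.544, 'rx': -0.101, 'ry': 0.006, 'rz': 0.001},
```

>>> move_arm([
  {"x":4.4,"y":0,"z":2.9,"rx":-0.1,"ry":0.006,"rz":0},
  {"x":4.4,"y":-0.3,"z":2.9,"rx":-0.1,"ry":0.006,"rz":0},
  {"x":4.4,"y":-0.6,"z":2.9,"rx":-0.1,"ry":0.006,"rz":0},
  {"x":4.4,"y":-0.9,"z":2.9,"rx":-0.1,"ry":0.006,"rz":0},
  {"x":4.4,"y":-1.2,"z":2.8,"rx":-0.1,"ry":0.006,"rz":0},
  {"x":4.4,"y":-1.4,"z":2.7,"rx":-0.1,"ry":0.006,"rz":0},
  {"x":4.4,"y":-1.7,"z":2.5,"rx":-0.1,"ry":0.006,"rz":0},
  {"x":0,"y":0,"z":0,"rx":0,"ry":0,"rz":0},
])

```text
clock: 2.15
position: [0.568, -0.0911, 0.4241]
ee_rot: [-2.288, -0.116, 0.025]
force: [-1.5, -0.7, -0.3]
width: 1.0
```

Run:
```python
from h import *
import pickle
o=arm.observe();im=arm.get_image("wrist");cv2.imwrite("pics/w1.png",im);pickle.dump(o,open("w1.pkl","wb"));st(o)
```

```text
t 2.15 p [ 0.568  -0.0911  0.4241] F [-1.53 -0.67 -0.28] w 9.175 q [ 0.2   0.36 -0.75  1.55  0.89  1.68 -0.54]
[[ 0.996  0.075 -0.056]
 [ 0.092 -0.655  0.75 ]
 [ 0.02  -0.752 -0.659]]
```

View pics/w1.png

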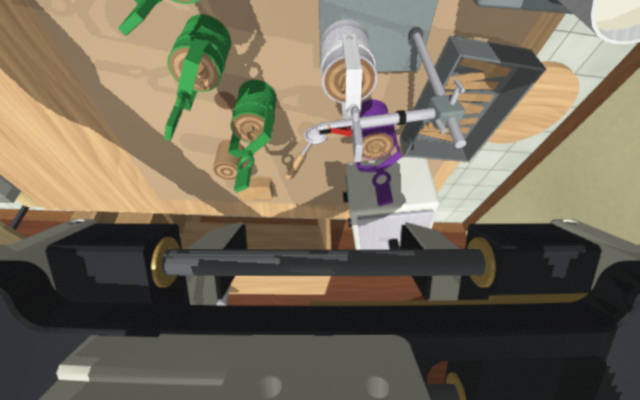

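Run:
```python
import cv2
im=cv2.imread("pics/w1.png")
cv2.imwrite("pics/w1c.png",cv2.resize(im[80:180,290:480],None,fx=4.2,fy=4.2,interpolation=cv2.INTER_CUBIC))
```

```text
(no output)
```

View pics/w1c.png

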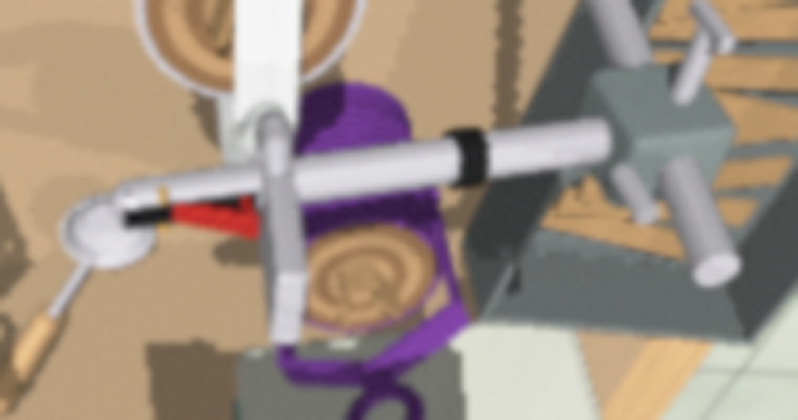

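Run:
```python
from h import *
plan([.6,-.08,.335],tool(5.2,-65),6)
```

```text
{'x': 0.539, 'y': 1.024, 'z': 1.135, 'rx': -0.069, 'ry': -0.003, 'rz': 0.002},
{'x': 0.544, 'y': 0.942, 'z': 1.201, 'rx': -0.069, 'ry': -0.003, 'rz': 0.002},
{'x': 0.549, 'y': 0.856, 'z': 1.261, 'rx': -0.069, 'ry': -0.003, 'rz': 0.002},
{'x': 0.555, 'y': 0.767, 'z': 1.316, 'rx': -0.069, 'ry': -0.003, 'rz': 0.002},
{'x': 0.56, 'y': 0.673, 'z': 1.364, 'rx': -0.069, 'ry': -0.003, 'rz': 0.002},
{'x': 0.565, 'y': 0.576, 'z': 1.405, 'rx': -0.069, 'ry': -0.003, 'rz': 0.002},
```

>>> move_arm([
  {"x":0.6,"y":1.0,"z":1.1,"rx":-0.07,"ry":0,"rz":0},
  {"x":0.6,"y":0.9,"z":1.2,"rx":-0.07,"ry":0,"rz":0},
  {"x":0.6,"y":0.8,"z":1.3,"rx":-0.07,"ry":0,"rz":0},
  {"x":0.6,"y":0.8,"z":1.3,"rx":-0.07,"ry":0,"rz":0},
  {"x":0.6,"y":0.7,"z":1.4,"rx":-0.07,"ry":0,"rz":0},
  {"x":0.6,"y":0.6,"z":1.4,"rx":-0.07,"ry":0,"rz":0},
  {"x":0,"y":0,"z":0,"rx":0,"ry":0,"rz":0},
  {"x":0,"y":0,"z":0,"rx":0,"ry":0,"rz":0},
])

```text
clock: 3.2
position: [0.6006, -0.0942, 0.3409]
ee_rot: [-2.721, -0.099, -0.02]
force: [-0.2, 0.2, 0.7]
width: 0.997
```

Run:
```python
from h import *
import pickle
o=arm.observe();im=arm.get_image("wrist");cv2.imwrite("pics/w2.png",im);pickle.dump(o,open("w2.pkl","wb"));st(o)
cv2.imwrite("pics/w2c.png",cv2.resize(im[40:220,200:500],None,fx=2.6,fy=2.6,interpolation=cv2.INTER_CUBIC))
```

```text
t 3.2 p [ 0.6006 -0.0942  0.3409] F [-0.19  0.17  0.7 ] w 9.156 q [-0.06  0.61 -0.61  1.68  1.19  1.86 -0.91]
[[ 0.997  0.072 -0.001]
 [ 0.066 -0.911  0.407]
 [ 0.029 -0.406 -0.914]]
```

View pics/w2c.png

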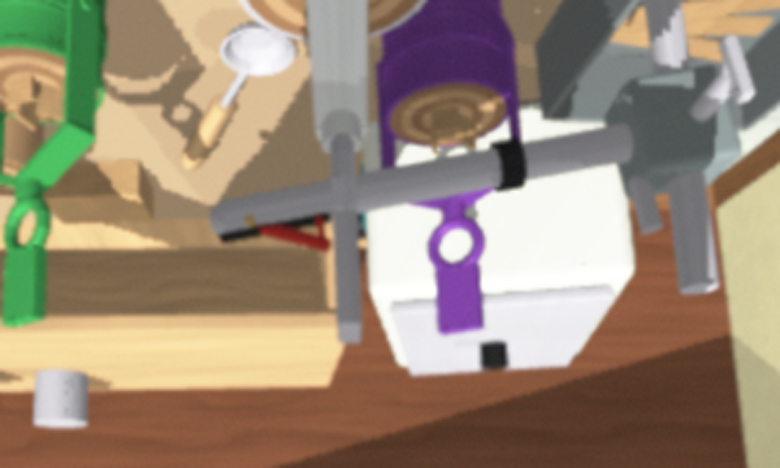

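Run:
```python
import cv2
im=cv2.imread("pics/w2.png")
c=lambda n,im,x0,x1,y0,y1,f:cv2.imwrite(f"pics/{n}.png",cv2.resize(im[y0:y1,x0:x1],None,fx=f,fy=f,interpolation=cv2.INTER_CUBIC))
c("w2d",im,275,375,100,175,8)
c("w2e",im,360,460,80,140,8)
im=cv2.imread("pics/w1.png")
c("w1d",im,310,410,100,165,8)
c("w1e",im,385,465,95,150,8)
```

```text
(no output)
```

View pics/w2d.png

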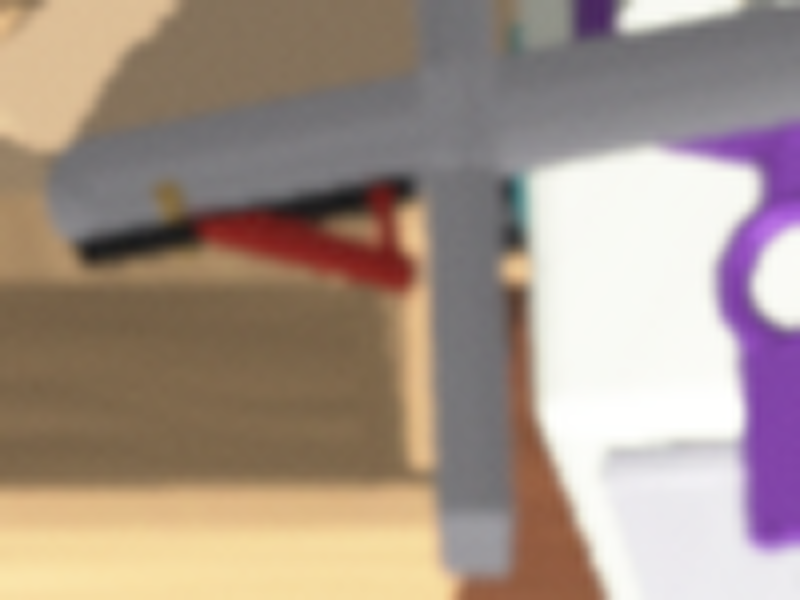

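View pics/w2e.png

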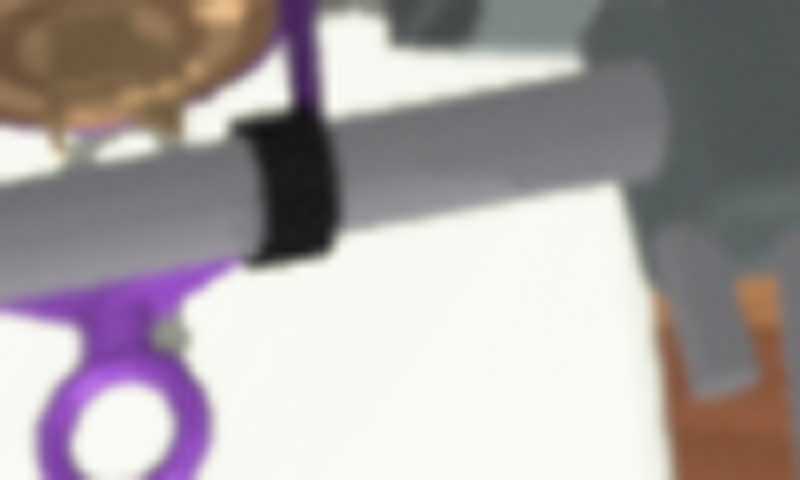

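View pics/w1d.png

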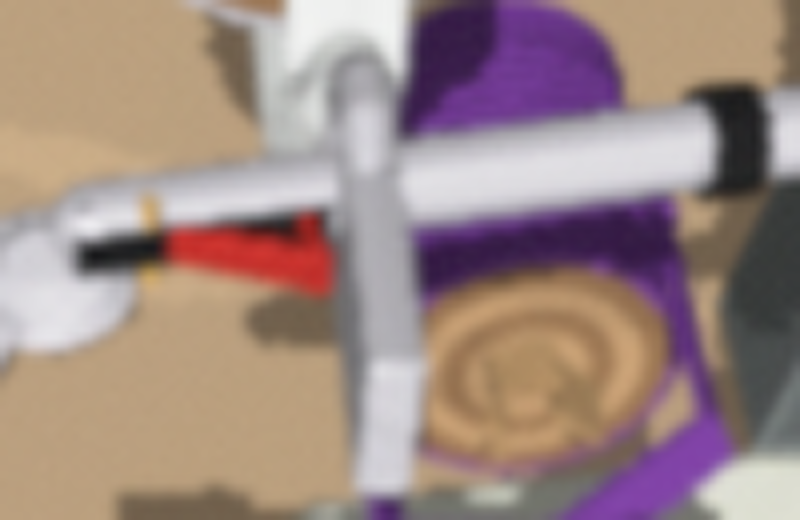

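View pics/w1e.png

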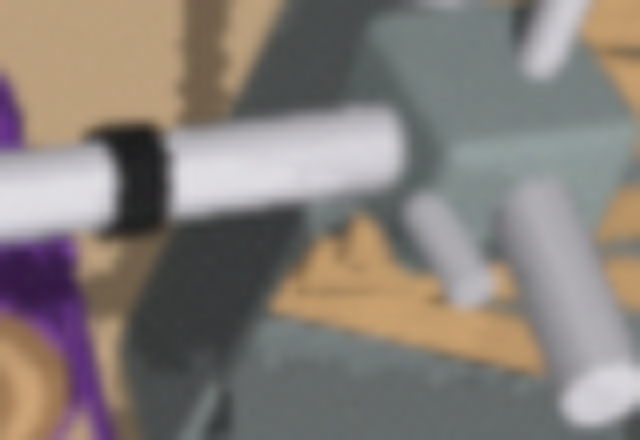

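```bash
cat > m.py <<'E'
from h import *
import pickle
o1=pickle.load(open("w1.pkl","rb"));o2=pickle.load(open("w2.pkl","rb"))
c1,c2=cam("wrist",o1),cam("wrist",o2);ct=cam("top");cs=cam("scene")
d2=lambda u,v:(275+u/8,100+v/8)
e2=lambda u,v:(360+u/8,80+v/8)
d1=lambda u,v:(310+u/8,100+v/8)
e1=lambda u,v:(385+u/8,95+v/8)
def plane(c,pts):
    rs=[ray(c,p)[1] for p in pts];rs=[r/np.linalg.norm(r) for r in rs]
    return np.linalg.svd(np.array(rs))[2][2],ray(c,pts[0])[0]
L2=[d2(130,190),d2(540,110),e2(100,226),e2(400,163)]
L1=[d1(120,213),d1(550,167),d1(660,155),e1(200,172),e1(380,146)]
n1,a1=plane(c1,L1);n2,a2=plane(c2,L2)
d=np.cross(n1,n2);d/=np.linalg.norm(d);d*=-np.sign(d[0])
p0=np.linalg.lstsq(np.array([n1,n2]),np.array([n1@a1,n2@a2]),rcond=None)[0]
def at(c,px): # point on arm axis nearest ray
    o,r=ray(c,px);A=np.c_[d,-r];s=np.linalg.lstsq(A,o-p0,rcond=None)[0];return p0+s[0]*d
print("dir",d.round(4),"elev",np.degrees(np.arcsin(d[2])),"yaw",np.degrees(np.arctan2(-d[1],-d[0])))
tip2=at(c2,d2(52,190));tip1=at(c1,d1(60,215));cl2=at(c2,e2(668,115));cl1=at(c1,e1(410,140))
tab2=at(c2,d2(465,120));tab1=at(c1,d1(372,190))
for n in ["tip2","tip1","cl2","cl1","tab2","tab1"]:print(n,eval(n).round(4),((eval(n)-tip2)@d).round(4))
# tab top far/near corners and middle
print("tabtop", [tri([ray(c1,d1(*a)),ray(c2,d2(*b))]) for a,b in [((395,360),(478,512)),((382,490),(480,572))]])
print("keeper end",tri([ray(c1,d1(330,265)),ray(c2,d2(408,278))]))
E
python3 m.py
```

```text
dir [-0.9818 -0.0809  0.172 ] elev 9.906942125881413 yaw 4.712223278169795
tip2 [ 0.5722 -0.1782  0.2328] 0.0
tip1 [ 0.5726 -0.1782  0.2328] -0.0004
cl2 [ 0.7164 -0.1663  0.2076] -0.1468
cl1 [ 0.7183 -0.1661  0.2072] -0.1488
tab2 [ 0.6174 -0.1745  0.2249] -0.046
tab1 [ 0.6184 -0.1744  0.2247] -0.047
tabtop [(array([ 0.61536842, -0.16215001,  0.27235953]), [np.float64(0.00035571699500896667), np.float64(0.0003557169950089966)]), (array([ 0.61856588, -0.1881457 ,  0.27214515]), [np.float64(0.000192218227039714), np.float64(0.00019221822703951986)])]
keeper end (array([ 0.61044995, -0.17337061,  0.24317397]), [np.float64(0.00010147865199858752), np.float64(0.00010147865199854622)])
```

Run:
```python
from h import *
R=tool(5,0,9.5);print(R.round(4))
plan([.632,-.16,.41],R,9)
```

```text
[[ 0.9825 -0.1644 -0.0872]
 [ 0.086  -0.0144  0.9962]
 [-0.165  -0.9863  0.    ]]
{'x': 0.322, 'y': 0.379, 'z': -0.998, 'rx': 0.128, 'ry': -0.015, 'rz': 0.018},
{'x': 0.313, 'y': 0.243, 'z': -1.042, 'rx': 0.128, 'ry': -0.015, 'rz': 0.018},
{'x': 0.301, 'y': 0.102, 'z': -1.069, 'rx': 0.128, 'ry': -0.015, 'rz': 0.018},
{'x': 0.286, 'y': -0.04, 'z': -1.077, 'rx': 0.128, 'ry': -0.015, 'rz': 0.018},
{'x': 0.268, 'y': -0.182, 'z': -1.067, 'rx': 0.128, 'ry': -0.015, 'rz': 0.018},
{'x': 0.248, 'y': -0.321, 'z': -1.039, 'rx': 0.128, 'ry': -0.015, 'rz': 0.018},
{'x': 0.227, 'y': -0.455, 'z': -0.993, 'rx': 0.128, 'ry': -0.015, 'rz': 0.018},
{'x': 0.203, 'y': -0.581, 'z': -0.929, 'rx': 0.128, 'ry': -0.015, 'rz': 0.018},
{'x': 0.179, 'y': -0.698, 'z': -0.851, 'rx': 0.128, 'ry': -0.015, 'rz': 0.018},
```

>>> move_arm([
  {"x":0.3,"y":0.0,"z":-1.2,"rx":0.13,"ry":-0.015,"rz":0.018},
  {"x":0.3,"y":0.0,"z":-1.2,"rx":0.13,"ry":-0.015,"rz":0.018},
  {"x":0.3,"y":0.1,"z":-1.1,"rx":0.13,"ry":-0.015,"rz":0.018},
  {"x":0.3,"y":0,"z":-1.1,"rx":0.13,"ry":-0.015,"rz":0.018},
  {"x":0.3,"y":-0.2,"z":-1.1,"rx":0.13,"ry":-0.015,"rz":0.018},
  {"x":0.2,"y":-0.3,"z":-1.0,"rx":0.13,"ry":-0.015,"rz":0.018},
  {"x":0.2,"y":-0.5,"z":-1.0,"rx":0.13,"ry":-0.015,"rz":0.018},
  {"x":0.2,"y":-0.6,"z":-0.9,"rx":0.13,"ry":-0.015,"rz":0.018},
  {"x":0.2,"y":-0.7,"z":-0.9,"rx":0.13,"ry":-0.015,"rz":0.018},
  {"x":0,"y":0,"z":0,"rx":0,"ry":0,"rz":0},
], jaw=2.3)

```text
clock: 4.5
position: [0.6297, -0.1651, 0.4376]
ee_rot: [-1.513, 0.04, 0.181]
force: [0.6, 0.2, -0.5]
width: 0.252
```

Run:
```python
from h import *
st()
plan([.632,-.1737,.315],tool(5,0,9.5),6)
```

```text
t 4.5 p [ 0.6297 -0.1651  0.4376] F [ 0.65  0.2  -0.46] w 2.317 q [ 0.56  0.63 -0.84  0.94  0.39  1.87 -0.01]
[[ 0.986 -0.143 -0.086]
 [ 0.094  0.047  0.994]
 [-0.138 -0.989  0.06 ]]
{'x': 0.307, 'y': 2.007, 'z': -0.269, 'rx': -0.01, 'ry': 0.001, 'rz': 0.004},
{'x': 0.316, 'y': 2.008, 'z': -0.249, 'rx': -0.01, 'ry': 0.001, 'rz': 0.004},
{'x': 0.326, 'y': 2.009, 'z': -0.228, 'rx': -0.01, 'ry': 0.001, 'rz': 0.004},
{'x': 0.335, 'y': 2.01, 'z': -0.208, 'rx': -0.01, 'ry': 0.001, 'rz': 0.004},
{'x': 0.344, 'y': 2.01, 'z': -0.188, 'rx': -0.01, 'ry': 0.001, 'rz': 0.004},
{'x': 0.353, 'y': 2.01, 'z': -0.167, 'rx': -0.01, 'ry': 0.001, 'rz': 0.004},
```

>>> move_arm([
  {"x":0.3,"y":2,"z":-0.25,"rx":-0.015,"ry":0,"rz":0.005},
  {"x":0.3,"y":2,"z":-0.25,"rx":-0.015,"ry":0,"rz":0.005},
  {"x":0.3,"y":2,"z":-0.2,"rx":-0.015,"ry":0,"rz":0.005},
  {"x":0.3,"y":2,"z":-0.2,"rx":-0.01,"ry":0,"rz":0.005},
  {"x":0.3,"y":2,"z":-0.2,"rx":-0.01,"ry":0,"rz":0.005},
  {"x":0.3,"y":1.5,"z":-0.2,"rx":0,"ry":0,"rz":0},
  {"x":0,"y":0,"z":0,"rx":0,"ry":0,"rz":0},
])

```text
clock: 5.38
position: [0.6301, -0.1731, 0.3273]
ee_rot: [-1.591, 0.036, 0.194]
force: [0.2, -0.3, 0.7]
width: 0.25
```

Run:
```python
from h import *
st()
im=arm.get_image("wrist");cv2.imwrite("pics/w3.png",im)
plan([.632,-.1737,.315],tool(5,0,9.5),1)
```

```text
t 5.375 p [ 0.6301 -0.1731  0.3273] F [ 0.16 -0.33  0.75] w 2.291 q [ 0.59  0.64 -0.82  1.19  0.47  1.64 -0.06]
[[ 0.984 -0.144 -0.101]
 [ 0.098 -0.032  0.995]
 [-0.147 -0.989 -0.018]]
{'x': 0.339, 'y': 1.286, 'z': -0.084, 'rx': 0.019, 'ry': 0.012, 'rz': 0.02},
```

View pics/w3.png

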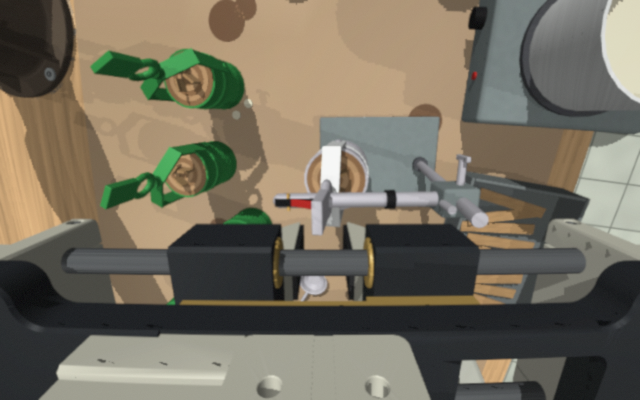

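Run:
```python
from h import *
o=arm.observe();c=cam("wrist",o)
X=[[.6154,-.1622,.2724],[.6186,-.1881,.2721],[.6104,-.1734,.2432],[.5722,-.1782,.2328],[.7164,-.1663,.2076]]
P=proj(c,X);print(P.round(1))
im=cv2.imread("pics/w3.png");k=6
cr=cv2.resize(im[150:250,270:400],None,fx=k,fy=k,interpolation=cv2.INTER_CUBIC)
for p in P: cv2.drawMarker(cr,(int((p[0]-269.5)*k),int((p[1]-149.5)*k)),(255,0,255),0,14,1)
cv2.imwrite("pics/w3c.png",cr)
```

```text
[[316.5 201.6]
 [317.7 235.3]
 [315.3 203.4]
 [274.2 199.1]
 [438.7 200.5]]
```

View pics/w3c.png

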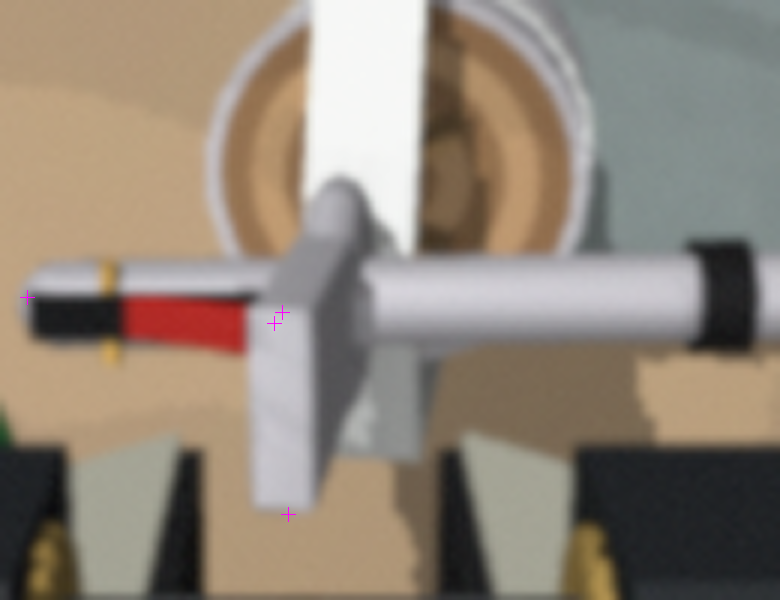

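Run:
```python
from h import *
F=np.array([.6198,-.1744,.2505]);n=np.array([.1644,.0144,.9863])
plan(F+n*.047,tool(5,0,9.5),2)
```

```text
{'x': 0.082, 'y': 1.572, 'z': -0.005, 'rx': 0.01, 'ry': 0.006, 'rz': 0.01},
{'x': 0.097, 'y': 1.571, 'z': -0.019, 'rx': 0.01, 'ry': 0.006, 'rz': 0.01},
```

>>> move_arm([
  {"x":0.1,"y":1.5,"z":0,"rx":0.012,"ry":0.006,"rz":0.012},
  {"x":0.1,"y":1.5,"z":0,"rx":0.01,"ry":0.006,"rz":0.01},
  {"x":0,"y":0,"z":0,"rx":0,"ry":0,"rz":0},
])

```text
clock: 5.8
position: [0.6281, -0.1735, 0.2974]
ee_rot: [-1.569, 0.065, 0.198]
force: [-1.1, -0.1, -0.2]
width: 0.249
```

```bash
cat >> h.py <<'E'
F0=np.array([.6198,-.1744,.2505]);N0=np.array([.1644,.0144,.9863])
def rel():
    o=arm.observe();R=tool(5,0,9.5);e=R.T@(o["position"]-F0)*1000
    rv=Rot.from_matrix(R.T@Rot.from_rotvec(o["ee_rot"]).as_matrix()).as_rotvec()
    f=R.T@o["force"]
    print("t",round(o["clock"],2),"rel mm (x in,y down,z)",e.round(2),"rot",rv.round(4),"F tool",f.round(2),"T",o["ft_torque"].round(2),"w",round(o["width"]*91.8,2))
E
python3 -c "
from h import *
rel();plan(F0+N0*.015,tool(5,0,9.5),3)"
```

```text
t 5.8 rel mm (x in,y down,z) [  0.49 -47.67   0.18] rot [0.0038 0.0019 0.0019] F tool [-1.05  0.39 -0.04] T [-0.04 -0.28 -0.03] w 22.89
{'x': -0.014, 'y': 1.089, 'z': -0.01, 'rx': -0.001, 'ry': -0.001, 'rz': -0.001},
{'x': -0.015, 'y': 1.089, 'z': -0.009, 'rx': -0.001, 'ry': -0.001, 'rz': -0.001},
{'x': -0.016, 'y': 1.089, 'z': -0.007, 'rx': -0.001, 'ry': -0.001, 'rz': -0.001},
```

Aligned within about 0.5 mm. Descending around the tab, stopping above the keeper.

>>> move_arm([
  {"x":0,"y":1.1,"z":0,"rx":0,"ry":0,"rz":0},
  {"x":0,"y":1.1,"z":0,"rx":0,"ry":0,"rz":0},
  {"x":0,"y":1.0,"z":0,"rx":0,"ry":0,"rz":0},
  {"x":0,"y":0,"z":0,"rx":0,"ry":0,"rz":0},
])

```text
clock: 6.3
position: [0.6223, -0.1738, 0.2634]
ee_rot: [-1.569, 0.065, 0.199]
force: [0.2, -0.4, 0.6]
width: 0.254
```

```bash
python3 -c "
from h import *
rel();im=arm.get_image('wrist');cv2.imwrite('pics/w4.png',cv2.resize(im[130:330,200:440],None,fx=3,fy=3,interpolation=cv2.INTER_CUBIC))
im=arm.get_image('scene');cv2.imwrite('pics/s4.png',cv2.resize(im[160:270,240:370],None,fx=5,fy=5,interpolation=cv2.INTER_CUBIC))"
```

```text
t 6.3 rel mm (x in,y down,z) [  0.37 -13.12   0.43] rot [0.0042 0.0017 0.0023] F tool [ 0.07 -0.63 -0.38] T [ 0.   -0.35 -0.04] w 23.35
```

View pics/w4.png

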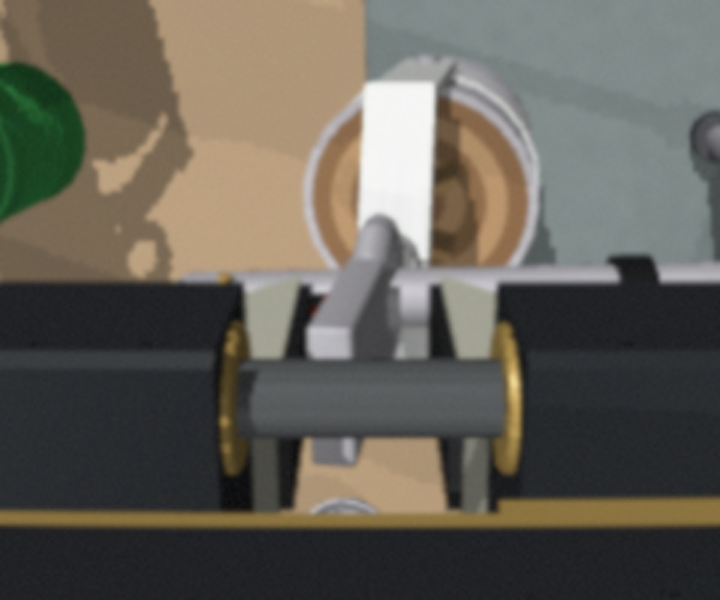

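View pics/s4.png

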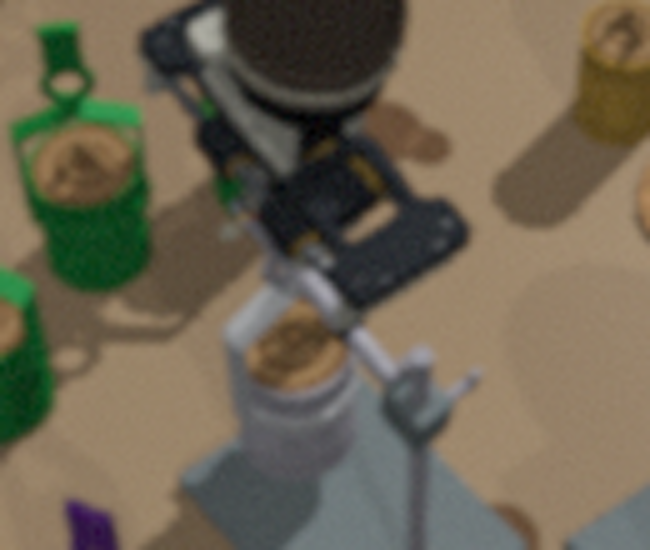

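>>> move_arm([
  {"x":0,"y":0.3,"z":0,"rx":-0.004,"ry":0,"rz":0},
  {"x":0,"y":0.2,"z":0,"rx":0,"ry":0,"rz":0},
  {"x":0,"y":0,"z":0,"rx":0,"ry":0,"rz":0},
])

```text
clock: 6.78
position: [0.6225, -0.1734, 0.2601]
ee_rot: [-1.574, 0.062, 0.197]
force: [-0.3, 0.2, 0.0]
width: 0.25
```

```bash
python3 -c "
from h import *
rel()"
```

```text
t 6.78 rel mm (x in,y down,z) [ 1.17 -9.93  0.75] rot [-0.0006  0.0016 -0.0009] F tool [-0.27  0.03  0.2 ] T [ 0.06 -0.31  0.04] w 22.95
```

>>> move_arm([
  {"x":0,"y":0.2,"z":0,"rx":0,"ry":0,"rz":0},
  {"x":0,"y":0,"z":0,"rx":0,"ry":0,"rz":0},
])

```text
clock: 7.02
position: [0.6225, -0.1733, 0.2588]
ee_rot: [-1.574, 0.061, 0.196]
force: [-0.6, -0.1, 2.2]
width: 0.252
```

```bash
python3 -c "
from h import *
rel()"
```

```text
t 7.03 rel mm (x in,y down,z) [ 1.42 -8.62  0.82] rot [-0.0008  0.0017 -0.0022] F tool [-0.93 -2.11 -0.02] T [-0.05 -0.    0.04] w 23.09
```

>>> move_arm([
  {"x":0,"y":0.2,"z":0,"rx":0,"ry":0,"rz":0},
  {"x":0,"y":0,"z":0,"rx":0,"ry":0,"rz":0},
])

```text
clock: 7.28
position: [0.6227, -0.1733, 0.2575]
ee_rot: [-1.574, 0.06, 0.194]
force: [-0.0, -0.2, 4.5]
width: 0.245
```

```bash
python3 -c "
from h import *
rel()"
```

```text
t 7.28 rel mm (x in,y down,z) [ 1.77 -7.37  0.83] rot [-0.001   0.0019 -0.0038] F tool [-0.77 -4.43 -0.24] T [ 0.01 -0.05  0.05] w 22.53
```

>>> move_arm([
  {"x":-0.1,"y":0.2,"z":-0.05,"rx":0,"ry":0,"rz":0.003},
  {"x":-0.1,"y":0.2,"z":0,"rx":0,"ry":0,"rz":0.003},
])

```text
clock: 7.52
position: [0.621, -0.1737, 0.2545]
ee_rot: [-1.574, 0.063, 0.197]
force: [2.8, -0.2, 5.5]
width: 0.253
```

```bash
python3 -c "
from h import *
rel()"
```

```text
t 7.53 rel mm (x in,y down,z) [ 0.55 -4.13  0.55] rot [-0.0009  0.0018 -0.0002] F tool [ 1.88 -5.84 -0.44] T [-0.05 -0.76 -0.02] w 23.27
```

>>> move_arm([
  {"x":-0.05,"y":0.2,"z":-0.05,"rx":0,"ry":0,"rz":0.003},
  {"x":-0.05,"y":0.1,"z":0,"rx":0,"ry":0,"rz":0.002},
])

```text
clock: 7.78
position: [0.6211, -0.1738, 0.2526]
ee_rot: [-1.574, 0.063, 0.198]
force: [3.4, -0.4, 5.9]
width: 0.251
```

```bash
python3 -c "
from h import *
rel()"
```

```text
t 7.78 rel mm (x in,y down,z) [ 0.94 -2.26  0.52] rot [-0.0006  0.0015  0.0007] F tool [ 2.32 -6.37 -0.68] T [-0.02 -0.69  0.04] w 23.07
```

>>> move_arm([
  {"x":-0.05,"y":0.12,"z":0,"rx":0,"ry":0,"rz":0},
  {"x":0,"y":0.05,"z":0,"rx":0,"ry":0,"rz":0},
])

```text
clock: 8.02
position: [0.6213, -0.1737, 0.2519]
ee_rot: [-1.574, 0.061, 0.196]
force: [0.2, 0.0, 7.2]
width: 0.252
```

```bash
python3 -c "
from h import *
rel()"
```

```text
t 8.03 rel mm (x in,y down,z) [ 1.25 -1.64  0.53] rot [-0.0009  0.0016 -0.002 ] F tool [-0.96 -7.09  0.02] T [-0.02 -0.08  0.01] w 23.15
```

>>> move_arm([
  {"x":0,"y":0.08,"z":0,"rx":0,"ry":0,"rz":0},
  {"x":0,"y":0.05,"z":0,"rx":0,"ry":0,"rz":0},
])

```text
clock: 8.28
position: [0.6212, -0.1738, 0.2514]
ee_rot: [-1.574, 0.061, 0.195]
force: [1.9, 0.3, 7.3]
width: 0.251
```

```bash
python3 -c "
from h import *
rel()"
```

```text
t 8.28 rel mm (x in,y down,z) [ 1.3  -1.15  0.51] rot [-0.0012  0.0019 -0.0029] F tool [ 0.72 -7.56  0.1 ] T [-0.06 -0.06 -0.01] w 23.0
```

>>> move_arm([
  {"x":-0.05,"y":0.08,"z":0,"rx":0,"ry":0,"rz":0.003},
  {"x":0,"y":0.05,"z":0,"rx":0,"ry":0,"rz":0},
])

```text
clock: 8.52
position: [0.6212, -0.1737, 0.2513]
ee_rot: [-1.575, 0.062, 0.195]
force: [0.4, -0.5, 6.8]
width: 0.251
```

```bash
python3 -c "
from h import *
rel()"
```

```text
t 8.53 rel mm (x in,y down,z) [ 1.35 -1.    0.53] rot [-0.0015  0.0022 -0.0021] F tool [-0.74 -6.74 -0.55] T [-0.   -0.05  0.01] w 23.04
```

>>> move_arm([
  {"x":-0.02,"y":0.07,"z":0,"rx":0,"ry":0,"rz":0.002},
])

```text
clock: 8.65
position: [0.6212, -0.1737, 0.2511]
ee_rot: [-1.575, 0.063, 0.196]
force: [2.2, 0.6, 7.9]
width: 0.251
```

```bash
python3 -c "
from h import *
rel()"
```

```text
t 8.65 rel mm (x in,y down,z) [ 1.33 -0.87  0.53] rot [-0.0017  0.0023 -0.001 ] F tool [ 0.93 -8.21  0.44] T [ 0.06 -0.27  0.01] w 23.07
```

>>> move_arm([
  {"x":-0.02,"y":0.1,"z":0,"rx":0,"ry":0,"rz":0.001},
])

```text
clock: 8.78
position: [0.6212, -0.1738, 0.2507]
ee_rot: [-1.575, 0.063, 0.196]
force: [1.1, 0.2, 8.1]
width: 0.253
```

```bash
python3 -c "
from h import *
rel()"
```

```text
t 8.78 rel mm (x in,y down,z) [ 1.37 -0.46  0.52] rot [-0.002   0.0023 -0.0011] F tool [-0.26 -8.15  0.08] T [-0.02 -0.27  0.01] w 23.26
```

>>> move_arm([
  {"x":0,"y":0.1,"z":0,"rx":0,"ry":0,"rz":0},
])

```text
clock: 8.9
position: [0.6212, -0.1737, 0.2503]
ee_rot: [-1.575, 0.062, 0.195]
force: [1.1, 0.4, 7.8]
width: 0.251
```

```bash
python3 -c "
from h import *
rel()
im=arm.get_image('wrist');cv2.imwrite('pics/w5.png',cv2.resize(im[130:330,200:440],None,fx=3,fy=3,interpolation=cv2.INTER_CUBIC))
rel()"
```

```text
t 8.9 rel mm (x in,y down,z) [ 1.49 -0.06  0.54] rot [-0.0022  0.0025 -0.0019] F tool [-0.19 -7.89  0.26] T [ 0.    0.02 -0.02] w 23.05
t 8.95 rel mm (x in,y down,z) [1.46 0.01 0.55] rot [-0.0022  0.0025 -0.0018] F tool [-0.82 -7.21  0.53] T [ 0.02 -0.13  0.  ] w 23.56
```

View pics/w5.png

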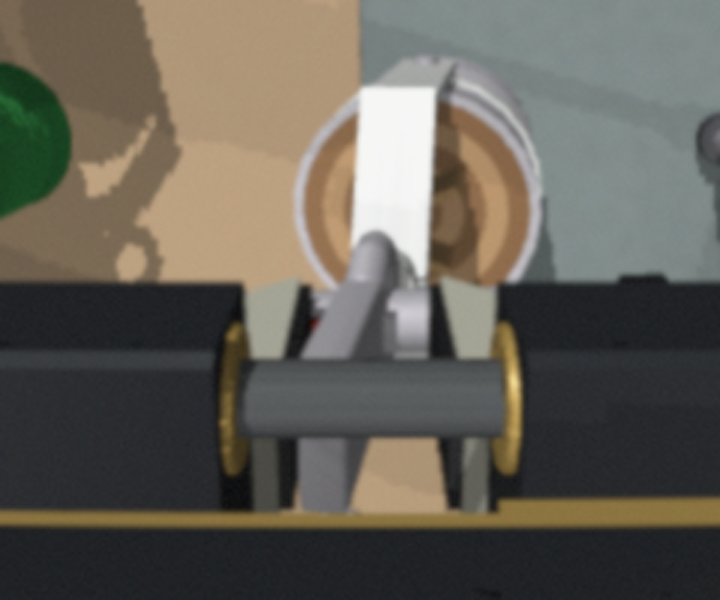

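>>> move_arm([
  {"x":0,"y":0.1,"z":0,"rx":0,"ry":0,"rz":0.002},
])

```text
clock: 9.07
position: [0.6212, -0.1737, 0.25]
ee_rot: [-1.576, 0.063, 0.196]
force: [0.2, 0.1, 10.2]
width: 0.248
```

```bash
python3 -c "
from h import *
rel()"
```

```text
t 9.07 rel mm (x in,y down,z) [1.53 0.25 0.54] rot [-0.0024  0.0027 -0.0007] F tool [ -1.49 -10.11   0.12] T [ 0.02  0.16 -0.04] w 22.76
```

>>> move_arm([
  {"x":0,"y":0.08,"z":0,"rx":0,"ry":0,"rz":0.001},
])

```text
clock: 9.2
position: [0.6212, -0.1738, 0.2501]
ee_rot: [-1.576, 0.063, 0.196]
force: [-0.1, 0.2, 9.6]
width: 0.248
```

```bash
python3 -c "
from h import *
rel()"
```

```text
t 9.2 rel mm (x in,y down,z) [1.54 0.19 0.52] rot [-0.0028  0.0029 -0.0004] F tool [-1.63 -9.42  0.25] T [-0.09  0.17  0.02] w 22.74
```

>>> move_arm([
  {"x":0,"y":0.05,"z":0,"rx":0,"ry":0,"rz":0.001},
  {"x":0,"y":0.05,"z":0,"rx":0,"ry":0,"rz":0},
], jaw=0.4, newtons=15)

```text
clock: 9.45
position: [0.6196, -0.1739, 0.2504]
ee_rot: [-1.577, 0.067, 0.199]
force: [-2.9, -0.6, 7.6]
width: 0.095
```

```bash
python3 -c "
from h import *
rel()"
```

```text
t 9.45 rel mm (x in,y down,z) [-0.1   0.12  0.47] rot [-0.0036  0.0032  0.0033] F tool [-4.11 -6.97 -0.3 ] T [-0.04  0.37 -0.07] w 8.69
```

>>> move_arm([
  {"x":0,"y":0.04,"z":0,"rx":0,"ry":0,"rz":0},
  {"x":0,"y":0.04,"z":0,"rx":0,"ry":0,"rz":0},
])

```text
clock: 9.7
position: [0.6197, -0.1739, 0.2505]
ee_rot: [-1.577, 0.066, 0.198]
force: [1.8, -0.9, 5.9]
width: 0.086
```

```bash
python3 -c "
from h import *
rel()"
```

```text
t 9.7 rel mm (x in,y down,z) [-0.02 -0.01  0.46] rot [-0.004   0.0035  0.002 ] F tool [ 0.73 -6.09 -1.08] T [ 0.04 -0.77  0.02] w 7.87
```

>>> move_arm([
  {"x":0,"y":0.08,"z":0,"rx":0,"ry":0,"rz":0},
  {"x":0,"y":0.06,"z":0,"rx":0,"ry":0,"rz":0},
], newtons=30)

```text
clock: 9.95
position: [0.6197, -0.1739, 0.2504]
ee_rot: [-1.578, 0.065, 0.197]
force: [-0.6, -0.3, 8.7]
width: 0.084
```

```bash
python3 -c "
from h import *
rel();o=arm.observe();print(o['ft_torque'])
im=arm.get_image('wrist');cv2.imwrite('pics/w6.png',cv2.resize(im[180:280,240:400],None,fx=5,fy=5,interpolation=cv2.INTER_CUBIC))
im=arm.get_image('scene');cv2.imwrite('pics/s6.png',cv2.resize(im[160:270,240:370],None,fx=5,fy=5,interpolation=cv2.INTER_CUBIC))
rel()"
```

```text
t 9.95 rel mm (x in,y down,z) [-0.03  0.08  0.47] rot [-0.0045  0.0037  0.0008] F tool [-2.   -8.47 -0.24] T [-0.03 -0.04  0.  ] w 7.73
[-0.02839132 -0.03578722  0.00299232]
t 10.05 rel mm (x in,y down,z) [-0.03  0.08  0.47] rot [-0.0045  0.0038  0.0008] F tool [-1.76 -7.49  0.09] T [ 0.03  0.03 -0.01] w 7.9
```

View pics/w6.png

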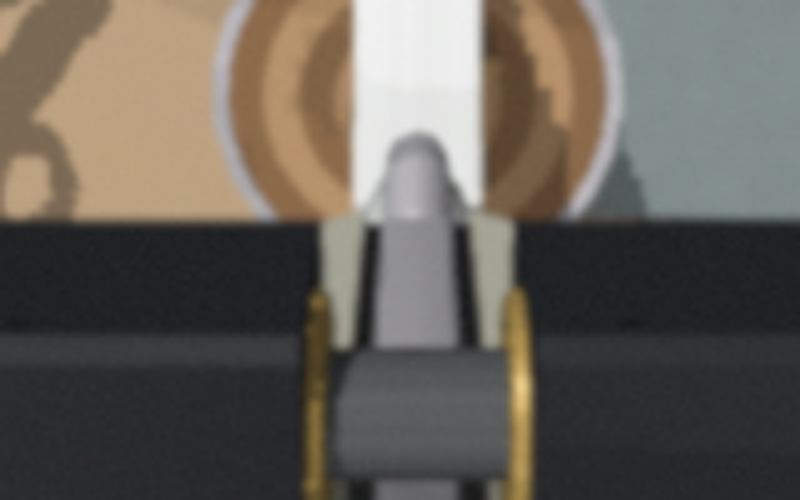

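View pics/s6.png

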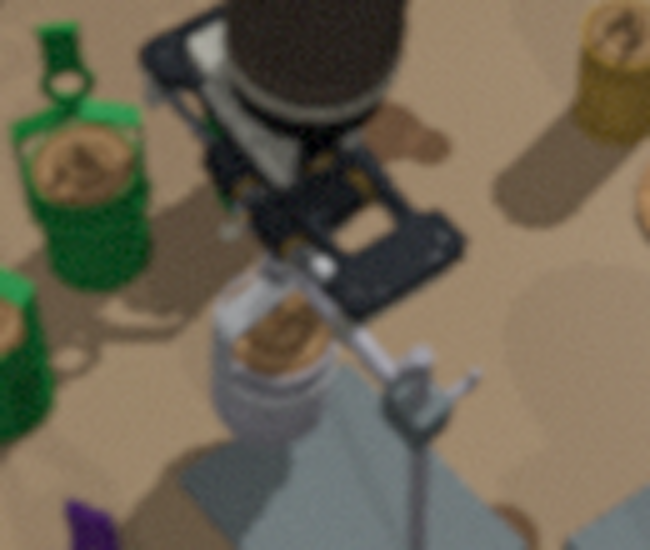

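>>> move_arm([
  {"x":-0.15,"y":0.02,"z":0,"rx":0,"ry":0,"rz":0},
])

```text
clock: 10.18
position: [0.6192, -0.174, 0.2508]
ee_rot: [-1.578, 0.063, 0.195]
force: [6.1, 0.8, 2.2]
width: 0.087
```

```bash
python3 -c "
from h import *
rel()"
```

```text
t 10.18 rel mm (x in,y down,z) [-0.62 -0.2   0.49] rot [-0.0046  0.0038 -0.0018] F tool [ 5.7  -3.15  0.23] T [ 0.11 -1.61  0.07] w 7.97
```

>>> move_arm([
  {"x":-0.1,"y":0.02,"z":0,"rx":0,"ry":0,"rz":0},
])

```text
clock: 10.3
position: [0.6191, -0.174, 0.2508]
ee_rot: [-1.578, 0.061, 0.193]
force: [4.0, -0.4, 1.7]
width: 0.087
```

```bash
python3 -c "
from h import *
rel()"
```

```text
t 10.3 rel mm (x in,y down,z) [-0.74 -0.23  0.5 ] rot [-0.0045  0.0038 -0.0041] F tool [ 3.56 -2.35 -0.78] T [ 0.05 -1.4  -0.02] w 7.95
```

>>> move_arm([
  {"x":-0.2,"y":0.06,"z":0,"rx":0,"ry":0,"rz":0.004},
])

```text
clock: 10.42
position: [0.6182, -0.174, 0.2508]
ee_rot: [-1.578, 0.062, 0.193]
force: [6.6, 0.0, 3.1]
width: 0.086
```

```bash
python3 -c "
from h import *
rel()"
```

```text
t 10.43 rel mm (x in,y down,z) [-1.59  0.    0.52] rot [-0.0044  0.0039 -0.0031] F tool [ 5.94 -4.17 -0.54] T [ 0.07 -1.66  0.03] w 7.91
```

>>> move_arm([
  {"x":-0.2,"y":0.05,"z":0,"rx":0,"ry":0,"rz":0.003},
])

```text
clock: 10.55
position: [0.6175, -0.174, 0.2509]
ee_rot: [-1.578, 0.062, 0.193]
force: [7.2, 0.5, 4.3]
width: 0.083
```

```bash
python3 -c "
from h import *
rel()"
```

```text
t 10.55 rel mm (x in,y down,z) [-2.28 -0.03  0.62] rot [-0.0042  0.0038 -0.0036] F tool [ 6.45 -5.42 -0.18] T [ 0.09 -1.8   0.06] w 7.65
```

>>> move_arm([
  {"x":-0.2,"y":0.02,"z":-0.02,"rx":0,"ry":0,"rz":0.004},
])

```text
clock: 10.68
position: [0.6169, -0.1741, 0.2512]
ee_rot: [-1.577, 0.062, 0.194]
force: [6.1, 0.6, 2.3]
width: 0.088
```

```bash
python3 -c "
from h import *
rel()"
```

```text
t 10.68 rel mm (x in,y down,z) [-2.96 -0.26  0.54] rot [-0.004   0.0038 -0.003 ] F tool [ 5.67 -3.28  0.02] T [ 0.12 -1.66  0.  ] w 8.09
```

>>> move_arm([
  {"x":-0.2,"y":0.02,"z":-0.02,"rx":0,"ry":0,"rz":0.003},
])

```text
clock: 10.8
position: [0.6164, -0.1742, 0.2515]
ee_rot: [-1.577, 0.062, 0.193]
force: [8.1, 0.3, 2.3]
width: 0.084
```

```bash
python3 -c "
from h import *
rel()"
```

```text
t 10.8 rel mm (x in,y down,z) [-3.49 -0.41  0.54] rot [-0.0036  0.0036 -0.0035] F tool [ 7.66 -3.56 -0.44] T [ 0.18 -1.99 -0.01] w 7.67
```

>>> move_arm([
  {"x":-0.2,"y":0.0,"z":-0.02,"rx":0,"ry":0,"rz":0.004},
])

```text
clock: 10.92
position: [0.6157, -0.1743, 0.2518]
ee_rot: [-1.577, 0.062, 0.194]
force: [5.8, 1.3, 1.3]
width: 0.085
```

```bash
python3 -c "
from h import *
rel()"
```

```text
t 10.93 rel mm (x in,y down,z) [-4.21 -0.65  0.48] rot [-0.0033  0.0034 -0.0026] F tool [ 5.61 -2.23  0.76] T [ 0.11 -1.6  -0.01] w 7.8
```

>>> move_arm([
  {"x":-0.2,"y":0.04,"z":-0.02,"rx":0,"ry":0,"rz":0.004},
])

```text
clock: 11.05
position: [0.6146, -0.1745, 0.2518]
ee_rot: [-1.576, 0.064, 0.196]
force: [5.9, 0.5, 3.8]
width: 0.084
```

```bash
python3 -c "
from h import *
rel()"
```

```text
t 11.05 rel mm (x in,y down,z) [-5.31 -0.4   0.34] rot [-0.0031  0.0034 -0.0007] F tool [ 5.23 -4.7  -0.03] T [ 0.12 -1.5   0.04] w 7.69
```

>>> move_arm([
  {"x":-0.2,"y":0.03,"z":-0.02,"rx":0,"ry":0,"rz":0.004},
])

```text
clock: 11.18
position: [0.6137, -0.1746, 0.252]
ee_rot: [-1.576, 0.065, 0.197]
force: [5.4, 1.0, 3.9]
width: 0.087
```

```bash
python3 -c "
from h import *
rel()"
```

```text
t 11.18 rel mm (x in,y down,z) [-6.28 -0.42  0.32] rot [-0.0028  0.0032  0.0007] F tool [ 4.77 -4.77  0.57] T [ 0.11 -1.58 -0.  ] w 7.97
```

Sliding steadily with about 5 N of drag. Continuing.

>>> move_arm([
  {"x":-0.22,"y":0.02,"z":-0.02,"rx":0,"ry":0,"rz":0.002},
  {"x":-0.22,"y":0.02,"z":0,"rx":0,"ry":0,"rz":0.002},
])

```text
clock: 11.42
position: [0.6104, -0.1749, 0.2523]
ee_rot: [-1.576, 0.065, 0.198]
force: [4.9, 0.2, 2.9]
width: 0.084
```

```bash
python3 -c "
from h import *
rel()"
```

```text
t 11.43 rel mm (x in,y down,z) [-9.53 -0.22  0.3 ] rot [-0.0024  0.003   0.0019] F tool [ 4.36 -3.66 -0.28] T [ 0.04 -1.45  0.06] w 7.69
```

>>> move_arm([
  {"x":-0.25,"y":0.02,"z":0,"rx":0,"ry":0,"rz":0.002},
  {"x":-0.25,"y":0.01,"z":0,"rx":0,"ry":0,"rz":0.002},
])

```text
clock: 11.68
position: [0.6064, -0.1753, 0.253]
ee_rot: [-1.576, 0.067, 0.199]
force: [5.7, -0.0, 2.5]
width: 0.083
```

```bash
python3 -c "
from h import *
rel()"
```

```text
t 11.68 rel mm (x in,y down,z) [-13.68  -0.24   0.26] rot [-0.0024  0.0032  0.0032] F tool [ 5.16 -3.37 -0.5 ] T [ 0.1  -1.54  0.04] w 7.65
```

>>> move_arm([
  {"x":-0.3,"y":-0.01,"z":0,"rx":0,"ry":0,"rz":0},
  {"x":-0.3,"y":-0.01,"z":0,"rx":0,"ry":0,"rz":0},
  {"x":-0.3,"y":-0.01,"z":0,"rx":0,"ry":0,"rz":0},
])

```text
clock: 12.05
position: [0.599, -0.176, 0.2554]
ee_rot: [-1.576, 0.063, 0.195]
force: [5.7, 0.4, 3.8]
width: 0.089
```

```bash
python3 -c "
from h import *
rel()"
```

```text
t 12.05 rel mm (x in,y down,z) [-21.42  -1.43   0.26] rot [-0.0025  0.0033 -0.0012] F tool [ 5.01 -4.71 -0.12] T [ 0.07 -1.4   0.01] w 8.19
```

>>> move_arm([
  {"x":-0.3,"y":-0.02,"z":0,"rx":0,"ry":0,"rz":0},
  {"x":-0.3,"y":-0.02,"z":0,"rx":0,"ry":0,"rz":0},
  {"x":-0.3,"y":-0.02,"z":0,"rx":0,"ry":0,"rz":0},
])

```text
clock: 12.42
position: [0.59, -0.1768, 0.2579]
ee_rot: [-1.576, 0.063, 0.194]
force: [1.6, 0.1, -2.7]
width: 0.088
```

```bash
python3 -c "
from h import *
rel()"
```

```text
t 12.43 rel mm (x in,y down,z) [-30.73  -2.41   0.2 ] rot [-0.0028  0.0035 -0.0021] F tool [2.03 2.42 0.01] T [ 0.04 -0.57  0.02] w 8.04
```

>>> move_arm([
  {"x":-0.4,"y":0,"z":0,"rx":0,"ry":0,"rz":0.002},
  {"x":-0.4,"y":0,"z":0,"rx":0,"ry":0,"rz":0.001},
])

```text
clock: 12.68
position: [0.5792, -0.178, 0.2571]
ee_rot: [-1.576, 0.07, 0.202]
force: [-0.5, 0.4, -3.3]
width: 0.086
```

```bash
python3 -c "
from h import *
rel()"
```

```text
t 12.68 rel mm (x in,y down,z) [-41.3    0.25  -0.  ] rot [-0.0022  0.0034  0.0077] F tool [0.13 3.32 0.48] T [ 0.02 -0.52 -0.02] w 7.88
```

>>> move_arm([
  {"x":-0.4,"y":0,"z":0,"rx":0,"ry":0,"rz":0},
  {"x":-0.5,"y":0,"z":0,"rx":0,"ry":0,"rz":0},
  {"x":-0.5,"y":0,"z":0,"rx":0,"ry":0,"rz":0},
])

```text
clock: 13.05
position: [0.5637, -0.1794, 0.2587]
ee_rot: [-1.575, 0.072, 0.204]
force: [0.1, -0.1, -4.3]
width: 0.085
```

```bash
python3 -c "
from h import *
rel()"
```

```text
t 13.05 rel mm (x in,y down,z) [-56.88   1.22  -0.09] rot [-0.0019  0.0033  0.01  ] F tool [ 0.81  4.25 -0.15] T [ 0.02 -0.52  0.05] w 7.82
```

>>> move_arm([
  {"x":-0.8,"y":0.0,"z":0,"rx":0,"ry":0,"rz":0},
  {"x":-1,"y":0,"z":0,"rx":0,"ry":0,"rz":0},
  {"x":-1,"y":0,"z":0,"rx":0,"ry":0,"rz":0},
  {"x":-1,"y":0,"z":0,"rx":0,"ry":0,"rz":0},
  {"x":0,"y":0,"z":0,"rx":0,"ry":0,"rz":0},
])

```text
clock: 13.68
position: [0.5227, -0.1831, 0.2661]
ee_rot: [-1.576, 0.073, 0.204]
force: [0.3, -0.0, -4.0]
width: 0.086
```

```bash
python3 -c "
from h import *
rel();st()
im=arm.get_image('wrist');cv2.imwrite('pics/w7.png',im)
im=arm.get_image('scene');cv2.imwrite('pics/s7.png',cv2.resize(im[140:290,200:400],None,fx=4,fy=4,interpolation=cv2.INTER_CUBIC))
"
```

```text
t 13.68 rel mm (x in,y down,z) [-98.7    0.66  -0.2 ] rot [-0.0026  0.004   0.0107] F tool [ 0.98  3.87 -0.06] T [-0.02 -0.74 -0.01] w 7.9
t 13.675 p [ 0.5227 -0.1831  0.2661] F [ 0.33 -0.04 -3.98] w 0.79 q [ 0.77  0.54 -0.86  1.54  0.41  1.43 -0.07]
[[ 0.981 -0.175 -0.084]
 [ 0.082 -0.018  0.996]
 [-0.176 -0.984 -0.003]]
```

View pics/w7.png

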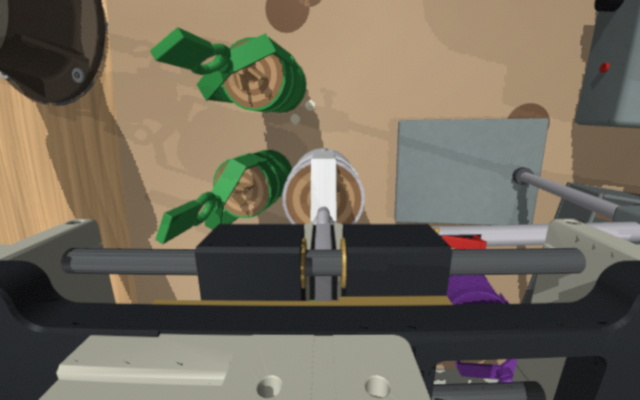

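View pics/s7.png

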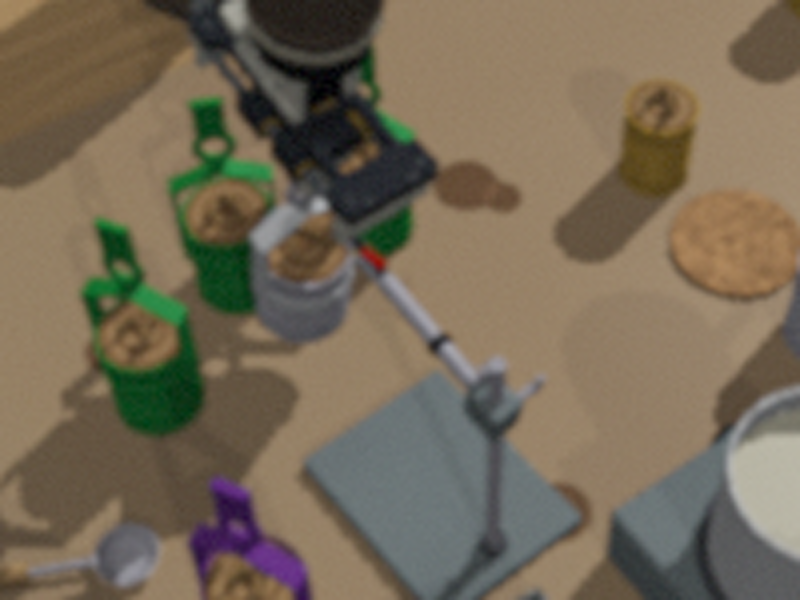

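>>> move_arm([
  {"x":-0.4,"y":-2,"z":0,"rx":0,"ry":0,"rz":0},
  {"x":-0.5,"y":-2.9,"z":0,"rx":0,"ry":0,"rz":0},
  {"x":-0.5,"y":-3,"z":0,"rx":0,"ry":0,"rz":-0.03},
  {"x":-0.4,"y":-3,"z":0,"rx":0,"ry":0,"rz":-0.05},
  {"x":-0.3,"y":-3,"z":0,"rx":0,"ry":0,"rz":-0.05},
  {"x":-0.1,"y":-2,"z":0,"rx":0,"ry":0,"rz":-0.04},
  {"x":0,"y":0,"z":0,"rx":0,"ry":0,"rz":0},
], newtons=40)

```text
clock: 14.65
position: [0.5249, -0.1816, 0.4332]
ee_rot: [-1.572, -0.071, 0.064]
force: [0.2, -0.7, -3.7]
width: 0.085
```

```bash
python3 -c "
from h import *
st()
plan([.6,.178,.41],tool(5,0,0),11)
"
```

```text
t 14.65 p [ 0.5249 -0.1816  0.4332] F [ 0.21 -0.72 -3.72] w 0.776 q [ 0.89  0.36 -0.94  1.36  0.29  1.55  0.06]
[[ 0.996  0.004 -0.086]
 [ 0.086 -0.002  0.996]
 [ 0.004 -1.    -0.003]]
{'x': 0.961, 'y': 0.207, 'z': 3.199, 'rx': 0.0, 'ry': -0.0, 'rz': 0.0},
{'x': 0.961, 'y': 0.207, 'z': 3.198, 'rx': 0.0, 'ry': -0.0, 'rz': 0.0},
{'x': 0.961, 'y': 0.207, 'z': 3.198, 'rx': 0.0, 'ry': -0.0, 'rz': 0.0},
{'x': 0.962, 'y': 0.208, 'z': 3.198, 'rx': 0.0, 'ry': -0.0, 'rz': 0.0},
{'x': 0.962, 'y': 0.208, 'z': 3.198, 'rx': 0.0, 'ry': -0.0, 'rz': 0.0},
{'x': 0.963, 'y': 0.209, 'z': 3.198, 'rx': 0.0, 'ry': -0.0, 'rz': 0.0},
{'x': 0.963, 'y': 0.209, 'z': 3.198, 'rx': 0.0, 'ry': -0.0, 'rz': 0.0},
{'x': 0.964, 'y': 0.209, 'z': 3.197, 'rx': 0.0, 'ry': -0.0, 'rz': 0.0},
{'x': 0.964, 'y': 0.21, 'z': 3.197, 'rx': 0.0, 'ry': -0.0, 'rz': 0.0},
{'x': 0.965, 'y': 0.21, 'z': 3.197, 'rx': 0.0, 'ry': -0.0, 'rz': 0.0},
{'x': 0.965, 'y': 0.211, 'z': 3.197, 'rx': 0.0, 'ry': -0.0, 'rz': 0.0},
```

>>> move_arm([
  {"x":0,"y":0,"z":2,"rx":0,"ry":0,"rz":0},
  {"x":0.0,"y":0,"z":3,"rx":0,"ry":0,"rz":0},
  {"x":0.5,"y":0.2,"z":3.2,"rx":0,"ry":0,"rz":0},
  {"x":1.1,"y":0.2,"z":3.2,"rx":0,"ry":0,"rz":0},
  {"x":1.1,"y":0.2,"z":3.2,"rx":0,"ry":0,"rz":0},
  {"x":1.1,"y":0.2,"z":3.2,"rx":0,"ry":0,"rz":0},
  {"x":1.1,"y":0.2,"z":3.2,"rx":0,"ry":0,"rz":0},
  {"x":1.1,"y":0.2,"z":3.2,"rx":0,"ry":0,"rz":0},
  {"x":1.1,"y":0.2,"z":3.2,"rx":0,"ry":0,"rz":0},
  {"x":1.1,"y":0.2,"z":3.2,"rx":0,"ry":0,"rz":0},
  {"x":1,"y":0,"z":2,"rx":0,"ry":0,"rz":0},
  {"x":0,"y":0,"z":0,"rx":0,"ry":0,"rz":0},
])

```text
clock: 16.15
position: [0.5794, 0.1736, 0.3986]
ee_rot: [-1.569, -0.056, 0.1]
force: [-0.3, 0.5, -3.6]
width: 0.086
```

```bash
python3 -c "
from h import *
st()
o=arm.observe();im=arm.get_image('wrist');cv2.imwrite('pics/w8.png',im)
t=arm.get_image('top');cv2.imwrite('pics/t8.png',t)
c=cam('wrist',o);print(proj(c,[[.6,.178,.006],[.6,.238,.006],[.54,.178,.006],[.66,.178,.006]]).round(1))
plan([.6,.178,.27],tool(5,0,0),5)
"
```

```text
t 16.15 p [0.5794 0.1736 0.3986] F [-0.34  0.49 -3.62] w 0.788 q [ 0.2   0.49 -0.95  1.29  0.38  1.58 -0.6 ]
[[ 0.995 -0.028 -0.099]
 [ 0.099 -0.001  0.995]
 [-0.028 -1.     0.002]]
[[340.9 157.9]
 [344.7 124.9]
 [308.8 154.5]
 [373.  161.2]]
{'x': 0.487, 'y': 2.569, 'z': 0.093, 'rx': -0.0, 'ry': 0.002, 'rz': -0.005},
{'x': 0.473, 'y': 2.571, 'z': 0.094, 'rx': -0.0, 'ry': 0.002, 'rz': -0.005},
{'x': 0.459, 'y': 2.574, 'z': 0.095, 'rx': -0.0, 'ry': 0.002, 'rz': -0.005},
{'x': 0.445, 'y': 2.576, 'z': 0.096, 'rx': -0.0, 'ry': 0.002, 'rz': -0.005},
{'x': 0.43, 'y': 2.579, 'z': 0.096, 'rx': -0.0, 'ry': 0.002, 'rz': -0.005},
```

View pics/w8.png

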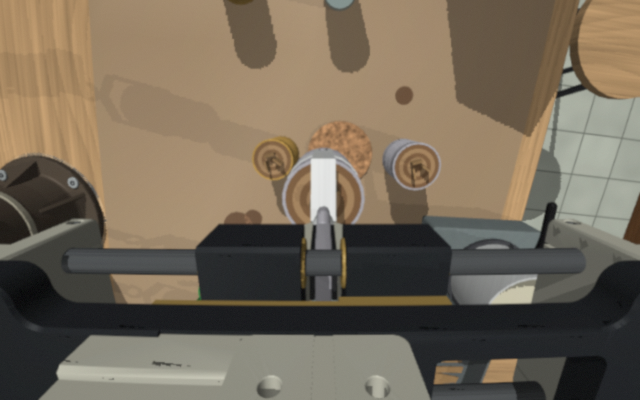

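Run:
```python
from h import *
for n,(x,y) in (("top",(255,193)),("scene",(383,201))):
    im=cv2.imread(f"pics/{n}0.png").astype(int);h=cv2.cvtColor(im.astype(np.uint8),cv2.COLOR_BGR2HSV)
    m=((h[...,1]>95)&(h[...,0]>7)&(h[...,0]<20)&(h[...,2]>130)).astype(np.uint8)
    k=30;mm=np.zeros_like(m);mm[y-k:y+k,x-k:x+k]=m[y-k:y+k,x-k:x+k]
    mm=cv2.morphologyEx(mm,cv2.MORPH_CLOSE,np.ones((3,3)));mm=cv2.morphologyEx(mm,cv2.MORPH_OPEN,np.ones((3,3)))
    cs=max(cv2.findContours(mm,0,1)[0],key=cv2.contourArea);e=cv2.fitEllipse(cv2.convexHull(cs));c=cam(n)
    r=[onz(c,p[0].astype(float),.006)[:2] for p in cs];print(n,e,"ctr",onz(c,e[0],.006),"bbox",np.min(r,0),np.max(r,0))
    (cx,cy),rr=cv2.minEnclosingCircle(np.array(r,np.float32));print(cx,cy,rr)
```

```text
top ((254.4913330078125, 200.97157287597656), (30.722929000854492, 46.043880462646484), 3.3375980854034424) ctr [0.56598481 0.18133502 0.006     ] bbox [0.478746   0.12194636] [0.65382061 0.23846651]
0.5659316778182983 0.1840905100107193 0.09104428440332413
scene ((383.63916015625, 199.8088836669922), (25.755908966064453, 33.26976776123047), 102.27871704101562) ctr [0.59768022 0.18295439 0.006     ] bbox [0.53773957 0.12545837] [0.65639841 0.24311292]
0.5970481038093567 0.183944433927536 0.059827856719493866
```

```bash
python3 -c "
from h import *
plan([.597,.183,.24],tool(5,0,0),6)
"
```

```text
{'x': 0.378, 'y': 2.642, 'z': 0.165, 'rx': -0.0, 'ry': 0.002, 'rz': -0.005},
{'x': 0.366, 'y': 2.643, 'z': 0.166, 'rx': -0.0, 'ry': 0.002, 'rz': -0.005},
{'x': 0.353, 'y': 2.645, 'z': 0.166, 'rx': -0.0, 'ry': 0.002, 'rz': -0.005},
{'x': 0.341, 'y': 2.647, 'z': 0.167, 'rx': -0.0, 'ry': 0.002, 'rz': -0.005},
{'x': 0.329, 'y': 2.648, 'z': 0.167, 'rx': -0.0, 'ry': 0.002, 'rz': -0.005},
{'x': 0.316, 'y': 2.65, 'z': 0.168, 'rx': -0.0, 'ry': 0.002, 'rz': -0.005},
```

>>> move_arm([
  {"x":0.8,"y":1,"z":0.3,"rx":0,"ry":0.004,"rz":-0.01},
  {"x":0.7,"y":2,"z":0.3,"rx":0,"ry":0.004,"rz":-0.01},
  {"x":0.3,"y":2.5,"z":0.2,"rx":0,"ry":0.002,"rz":-0.005},
  {"x":0.2,"y":2.5,"z":0.2,"rx":0,"ry":0,"rz":-0.005},
  {"x":0,"y":2.5,"z":0,"rx":0,"ry":0,"rz":0},
  {"x":0,"y":2.5,"z":0,"rx":0,"ry":0,"rz":0},
  {"x":0,"y":2,"z":0,"rx":0,"ry":0,"rz":0},
  {"x":0,"y":0,"z":0,"rx":0,"ry":0,"rz":0},
])

```text
clock: 17.25
position: [0.6003, 0.1749, 0.2385]
ee_rot: [-1.574, -0.061, 0.055]
force: [-1.1, -0.1, -3.4]
width: 0.083
```

```bash
python3 -c "
from h import *
st()
plan([.597,.183,.225],tool(5,0,0),2)
im=arm.get_image('scene');cv2.imwrite('pics/s9.png',cv2.resize(im[130:260,320:460],None,fx=4,fy=4,interpolation=cv2.INTER_CUBIC))
"
```

```text
t 17.25 p [0.6003 0.1749 0.2385] F [-1.06 -0.12 -3.43] w 0.764 q [ 0.19  0.6  -0.9   1.53  0.49  1.25 -0.71]
[[ 0.997  0.004 -0.073]
 [ 0.073 -0.004  0.997]
 [ 0.003 -1.    -0.005]]
{'x': -0.137, 'y': 0.673, 'z': 0.421, 'rx': 0.002, 'ry': -0.007, 'rz': 0.002},
{'x': -0.133, 'y': 0.674, 'z': 0.421, 'rx': 0.002, 'ry': -0.007, 'rz': 0.002},
```

View pics/s9.png

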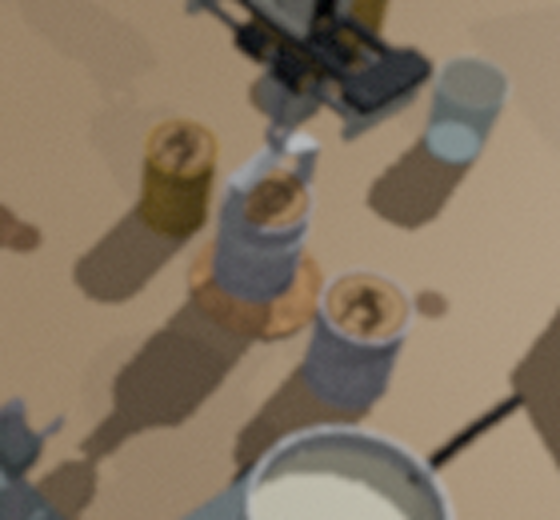

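>>> move_arm([
  {"x":-0.15,"y":0.4,"z":0.45,"rx":0.002,"ry":-0.007,"rz":0.002},
  {"x":-0.15,"y":0.4,"z":0.45,"rx":0.002,"ry":-0.007,"rz":0.002},
  {"x":0,"y":0.4,"z":0.05,"rx":0,"ry":0,"rz":0},
  {"x":0,"y":0,"z":0,"rx":0,"ry":0,"rz":0},
])

```text
clock: 17.8
position: [0.5978, 0.1859, 0.2293]
ee_rot: [-1.568, -0.072, 0.066]
force: [-0.1, 0.7, -4.1]
width: 0.082
```

```bash
python3 -c "
from h import *
st()
plan([.597,.183,.2116],tool(5,0,0),2)
o=arm.observe();im=arm.get_image('wrist');cv2.imwrite('pics/w10.png',im)
s=arm.get_image('scene');cv2.imwrite('pics/s10.png',cv2.resize(s[130:260,320:460],None,fx=4,fy=4,interpolation=cv2.INTER_CUBIC))
"
```

```text
t 17.8 p [0.5978 0.1859 0.2293] F [-0.12  0.7  -4.14] w 0.756 q [ 0.18  0.61 -0.9   1.54  0.5   1.23 -0.71]
[[ 0.996  0.004 -0.088]
 [ 0.088  0.002  0.996]
 [ 0.004 -1.     0.002]]
{'x': -0.056, 'y': 0.883, 'z': -0.141, 'rx': -0.001, 'ry': 0.0, 'rz': 0.002},
{'x': -0.054, 'y': 0.883, 'z': -0.14, 'rx': -0.001, 'ry': 0.0, 'rz': 0.002},
```

View pics/w10.png

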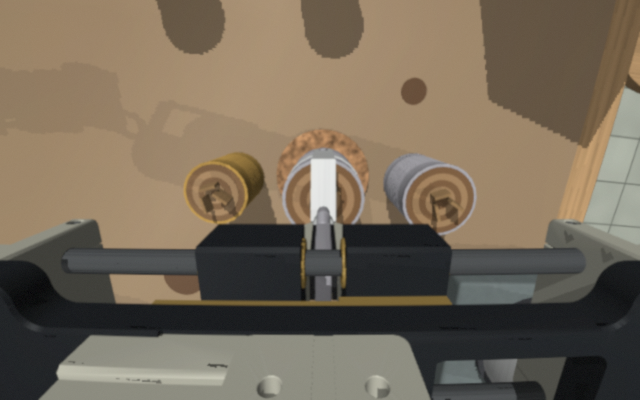

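View pics/s10.png

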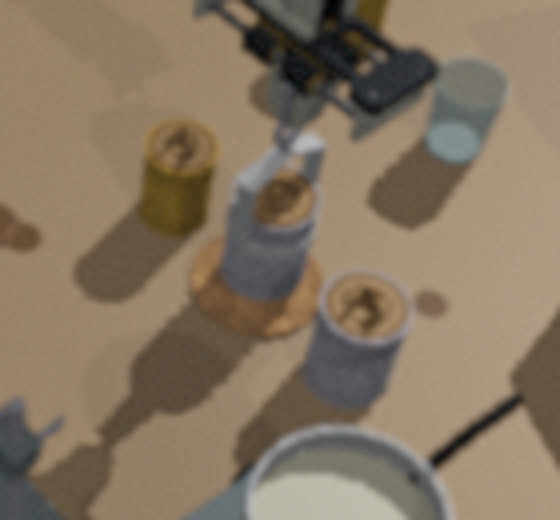

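>>> move_arm([
  {"x":-0.05,"y":0.6,"z":-0.15,"rx":0,"ry":0,"rz":0.002},
  {"x":-0.05,"y":0.5,"z":-0.1,"rx":0,"ry":0,"rz":0.001},
  {"x":0,"y":0.3,"z":0,"rx":0,"ry":0,"rz":0},
  {"x":0,"y":0,"z":0,"rx":0,"ry":0,"rz":0},
])

```text
clock: 18.4
position: [0.5973, 0.1827, 0.2145]
ee_rot: [-1.568, -0.07, 0.067]
force: [0.9, -0.0, -3.8]
width: 0.084
```

```bash
python3 -c "
from h import *
st()"
```

```text
t 18.4 p [0.5973 0.1827 0.2145] F [ 0.87 -0.04 -3.83] w 0.77 q [ 0.18  0.62 -0.89  1.56  0.51  1.2  -0.72]
[[ 0.996  0.001 -0.087]
 [ 0.087  0.002  0.996]
 [ 0.002 -1.     0.001]]
```

>>> move_arm([
  {"x":0,"y":0.15,"z":0,"rx":0,"ry":0,"rz":0},
  {"x":0,"y":0,"z":0,"rx":0,"ry":0,"rz":0},
])

```text
clock: 18.65
position: [0.5973, 0.1828, 0.213]
ee_rot: [-1.568, -0.07, 0.067]
force: [0.1, -0.4, -3.5]
width: 0.086
```

>>> move_arm([
  {"x":0,"y":0.1,"z":0,"rx":0,"ry":0,"rz":0},
  {"x":0,"y":0,"z":0,"rx":0,"ry":0,"rz":0},
])

```text
clock: 18.9
position: [0.5975, 0.183, 0.2122]
ee_rot: [-1.568, -0.07, 0.067]
force: [0.3, 0.1, -3.6]
width: 0.082
```

>>> move_arm([
  {"x":0,"y":0.08,"z":0,"rx":0,"ry":0,"rz":0},
  {"x":0,"y":0,"z":0,"rx":0,"ry":0,"rz":0},
])

```text
clock: 19.15
position: [0.5976, 0.1832, 0.2121]
ee_rot: [-1.568, -0.071, 0.066]
force: [-0.3, -0.9, -3.7]
width: 0.087
```

>>> move_arm([
  {"x":0,"y":0.08,"z":0,"rx":0,"ry":0,"rz":0},
  {"x":0,"y":0,"z":0,"rx":0,"ry":0,"rz":0},
])

```text
clock: 19.4
position: [0.5976, 0.1834, 0.2121]
ee_rot: [-1.568, -0.071, 0.066]
force: [-1.2, -0.3, -0.5]
width: 0.086
```

>>> move_arm([
  {"x":0,"y":0.04,"z":0,"rx":0,"ry":0,"rz":0},
  {"x":0,"y":0,"z":0,"rx":0,"ry":0,"rz":0},
])

```text
clock: 19.65
position: [0.5976, 0.1835, 0.2121]
ee_rot: [-1.568, -0.072, 0.066]
force: [-0.8, -0.5, 0.5]
width: 0.087
```

>>> move_arm([
  {"x":0,"y":0,"z":0,"rx":0,"ry":0,"rz":0},
  {"x":0,"y":0,"z":0,"rx":0,"ry":0,"rz":0},
  {"x":0,"y":0,"z":0,"rx":0,"ry":0,"rz":0},
], jaw=3.5)

```text
clock: 20.02
position: [0.5982, 0.1837, 0.2118]
ee_rot: [-1.567, -0.072, 0.065]
force: [-0.2, -0.2, 0.2]
width: 0.352
```

```bash
python3 -c "
from h import *
st()
cv2.imwrite('pics/w11.png',arm.get_image('wrist'))"
```

```text
t 20.025 p [0.5982 0.1837 0.2118] F [-0.16 -0.16  0.2 ] w 3.227 q [ 0.18  0.62 -0.89  1.57  0.51  1.2  -0.72]
[[ 0.996  0.005 -0.087]
 [ 0.087  0.003  0.996]
 [ 0.005 -1.     0.003]]
```

View pics/w11.png

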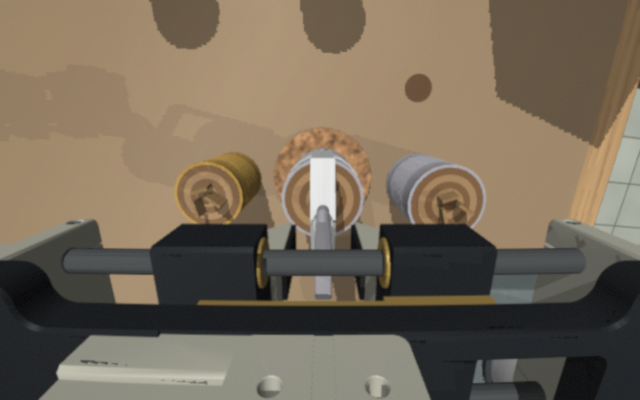

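Released, and it stands with the tab centred between the open fingers. Backing straight up, then clearing the view.

>>> move_arm([
  {"x":0,"y":-1.5,"z":0,"rx":0,"ry":0,"rz":0},
  {"x":0,"y":-2.5,"z":0,"rx":0,"ry":0,"rz":0},
  {"x":0,"y":-3,"z":0,"rx":0,"ry":0,"rz":0},
  {"x":0,"y":-3,"z":0,"rx":0,"ry":0,"rz":0},
  {"x":0,"y":-3,"z":0,"rx":0,"ry":0,"rz":0},
  {"x":0,"y":-3,"z":0,"rx":0,"ry":0,"rz":0},
  {"x":-3,"y":-2,"z":0,"rx":0,"ry":0,"rz":0},
  {"x":-4,"y":0,"z":0,"rx":0,"ry":0,"rz":0},
  {"x":-4,"y":0,"z":0,"rx":0,"ry":0,"rz":0},
  {"x":-4,"y":0,"z":0,"rx":0,"ry":0,"rz":0},
  {"x":0,"y":0,"z":0,"rx":0,"ry":0,"rz":0},
])

```text
clock: 21.45
position: [0.4426, 0.1732, 0.4073]
ee_rot: [-1.563, -0.082, 0.061]
force: [0.8, -0.0, 0.5]
width: 0.379
```

```bash
python3 -c "
from h import *
st()
cv2.imwrite('pics/w12.png',arm.get_image('wrist'))
cv2.imwrite('pics/s12.png',arm.get_image('scene'))
t=arm.get_image('top');cv2.imwrite('pics/t12.png',cv2.resize(t[120:260,150:400],None,fx=3.2,fy=3.2,interpolation=cv2.INTER_CUBIC))
s=cv2.imread('pics/s12.png');cv2.imwrite('pics/s12c.png',cv2.resize(s[140:260,260:450],None,fx=4.2,fy=4.2,interpolation=cv2.INTER_CUBIC))"
```

```text
t 21.45 p [0.4426 0.1732 0.4073] F [ 0.8  -0.05  0.48] w 3.479 q [ 0.4   0.22 -1.06  1.59  0.19  1.43 -0.58]
[[ 0.996  0.013 -0.091]
 [ 0.091  0.008  0.996]
 [ 0.014 -1.     0.006]]
```

View pics/s12c.png

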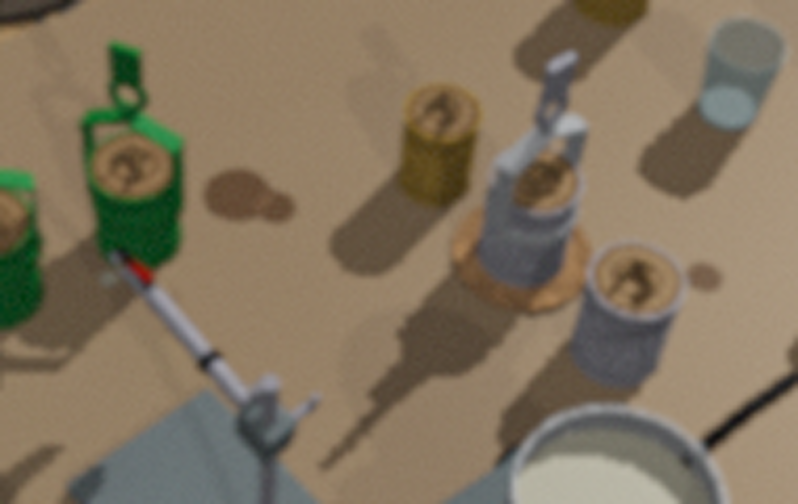

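View pics/t12.png

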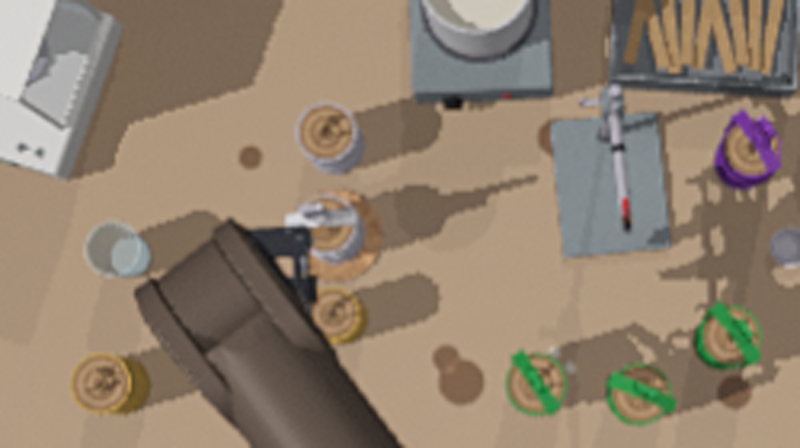

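```bash
python3 -c "
from h import *
c=cam('scene');g=lambda u,v:(260+u/4.2,140+v/4.2)
print('tin top',onz(c,g(543,183),.098),'tab top',onz(c,g(563,62),.232))
print('mat edges L,R',onz(c,g(453,248),.006),onz(c,g(592,255),.006),'bottom',onz(c,g(530,310),.006))
ct=cam('top');f=lambda u,v:(150+u/3.2,120+v/3.2)
print('top: tab',onz(ct,f(323,219),.234),'mat right',onz(ct,f(383,235),.006))
arm.sign_off()"
```

```text
tin top [0.60396636 0.18685003 0.098     ] tab top [0.59982291 0.18504238 0.232     ]
mat edges L,R [0.56438818 0.13807859 0.006     ] [0.63445831 0.2319972  0.006     ] bottom [0.65044349 0.15158265 0.006     ]
top: tab [0.58474234 0.16419835 0.234     ] mat right [0.59793156 0.11924579 0.006     ]
the job is handed in; nothing more can be done
```

I took the candle off the stand arm and stood it on the cork mat. It is released, and I have handed the job in at about 21.6 s on the robot clock.

- **Keeper:** I measured the arm as sloping about 10° up and tilted the gripper to match. With the fingers around the tab I pressed the keeper with the outer fingertip until it stopped moving, at about 10 N and within 0.3 mm of the height I had worked out. I could not read the keeper angle directly, so "right down" rests on that stop.
- **Drawing off:** I gripped the tab and drew the eye along the arm. Readings taken between moves showed at most about 8 N of drag. I took it about 98 mm out before lifting. Pictures afterwards show the red keeper standing up again.
- **Placing:** The full weight passed to the mat gently, with only about 0.5 N net upward on the tool. I then opened the jaws and backed straight up.

**Last checks:**
- The scene picture shows the candle upright on the mat, with the tin top at about (0.604, 0.187) and the tab top at about (0.600, 0.185). The mat centre measures about (0.597, 0.182), so the candle is within 10 mm of it, inside the 22.5 mm limit.
- The neighbouring tins and the beaker look unmoved, judged by eye. The tool force is near zero and the gripper is well clear.
- One check disagreed: a rough reading of the tab from the top camera came out at (0.585, 0.164), about 20 mm off. The gripper partly hid the tab there, and that reading conflicts with both the scene camera and the release pose of (0.598, 0.184), so I did not rely on it.

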